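Rake brass bars square into the corner of a cut-off board

ROBOT

A 6-joint arm with a two-finger parallel gripper is mounted at the origin on the work surface. World frame = base frame: x ahead of the robot, y to its left, z up, the work surface at z = 0. Lengths are in m, angles in rad, forces in N, time in s.
With the tool pointing down it reaches from about 0.2 to 0.875 m from the base axis. Payload 3.4 kg.
Tool frame: the origin (TCP) lies midway between the tips of the shut fingers; the grasp point (between the pads) lies 19 mm behind it (ctrl.grip_depth is the z of the grasp point in the tool frame, in m); z points along the fingers, x is the direction in which the jaws open and shut, and the axes are right-handed (so a half turn about z gives the same grasp; the last joint's range is limited). The gripper opens to 94 mm and grips with 3 to 60 N. Pads are 16 mm wide; open, the fingers measure 119 mm over their backs; the gripper's body (75 mm by 177 mm) begins 78 mm behind the grasp point.
Start: joints at [1.149, 0.276, 1.505, -0, 1.361, -0.121], TCP at [0.17, 0.549, 0.205] pointing down, gripper open.
Joint ranges: [-2.89, 2.89], [-0.75, 2.08], [0.22, 2.7], [-1.18, 4.32], [0.11, 2.71], [-2.7, 2.7]. Speed limits (rad/s): [2.57, 2.57, 3.14, 3.14, 3.14, 3.14].

INTERFACE

Orientations are given as a unit quaternion [w, x, y, z].
In Python, from station import ctrl, cams, job gives the robot as it stands. The module is installed in compiled form; this text tells all that it offers.
- The arm moves only by the tool move_arm, never from a script. Its argument "plan" is a list of rows, each an object with "hand": the finger opening in m, from 0 to 0.094; "offset": the shift along the tool's x, y, z in m, a list of three; "turn": the turn, a rotation vector about the tool's x, y, z in degrees, a list of three. A call has 1 to 10 rows; each row is the pose to reach, as a shift and turn from the pose commanded when the call began, along the tool's axes at that moment; what a row does not reach only later rows make up. A row lasts 1/10 s, in which the tool goes at most 50 mm and 8.59 degrees, less where a joint would pass 70% of its speed; a pose out of reach is approached as far as the arm can. A call with a gripper value outside its range is refused whole. The fingers move at their own pace and stop on an object; "grip_force" is the grip in N (left out, the last holds). Time passes only in rows, so rows that repeat a pose let the fingers close. It gives the time, the measured TCP pose, the force and the opening at its end, in the units of the state.
- ctrl.observe(): the state, without advancing time (a new reading comes with each control period).
- cams.camera(name): name is "scene" or "top"; returns (picture, depth): 384x512x3 uint8, red, green, blue; 384x512 float32, m along the optical axis (not along the pixel's ray), 0 where there is no reading.
- cams.camera_params(name): a dict with "camera_matrix" (3x3 intrinsics, pixels), "R" (3x3) and "t" (3): a world point X has camera coordinates R X + t. Camera axes: x right, y down, z forward; pixel columns grow to the right and rows downward; lengths in m; the calibration is good to about 2 mm. A picture is of the moment at which its call begins. camera_params takes no time and is no camera call.
- job.job_done(): hands the job in, once; it reports no verdict.
Trained networks look in the newest picture that a camera, given by its name, has taken for a name from the list of things; names that differ only in an ending like _2 or _b are one class to them, and where a whole thing is asked for, a point or a joint stands for the part that bears it (a point fixed in the world has none). Each returns a list of dicts, best first, with "conf" (0 to 1); they miss things now and then, are a little off and sometimes report something else, mostly with a low value. They report only what shows in the picture. A call takes as long as a camera call.
- cams.look_for(camera, thing): "position" ([column, row] in pixels, amid what is visible of it).
The state is a dict: "time_s": time; "qpos": joint angles; "joint_vel": joint speeds; "effort": joint torques, N m; "ee_pos": TCP position; "tool_rot": TCP orientation; "ft_force": force on the tool from outside, world axes, zero at the start; "moment": the same for the moment, N m; "finger_gap": finger opening in m.
Only numpy, scipy, OpenCV 4.12 (cv2) and the standard library are available. Lean on these libraries where they do the work, as an engineer would, in place of code of your own. Each camera call takes 0.05 s, during which the arm holds its last target.

TASK

Five lengths of square brass bar lie scattered on the cut-off board. Take the bench rake from its rest and, touching the bars with nothing but the rake, comb them into the board's corner, ready to be sawn as one gang: flat on the board, side by side, parallel to the fence and close up against it, with their ends up against the end stop. Then put the rake back on its rest as you found it, and leave the pot, tape, brush and pliers where they are.

Things in the scene. Friction and masses are not known exactly. Their poses are not given: they have to be found in the camera images.
- board: Fixed dark hardwood cut-off board, 250 mm (its x) by 270 mm (y), 12 mm thick, flat on the bench; origin at the centre of its underside. An aluminium fence, 12 mm wide, runs the length of its -x edge (nearest the robot) and an end stop, 12 mm wide, along its +y edge; both stand 16 mm above the board's top, 28 mm above the bench. The other two edges are open.
- corner (a point): Inside corner of the fence and the end stop, on the board's top face (12 mm above the bench); axes as the board's. The free surface runs 238 mm towards +x (away from the fence) and 258 mm towards -y (away from the end stop).
- bar1: Loose brass bar, 10 x 10 x 100 mm, about 85 g, one of five alike, lying flat on the board; origin at its centre, long axis along its x. It slides without rolling (friction about 0.6 on board, stops and rake). At the start the five lie apart at mixed angles to the fence, some steep to it, not touching one another.
- bar2: Another brass bar like bar1.
- bar3: Another brass bar like bar1.
- bar4: Another brass bar like bar1.
- bar5: Another brass bar like bar1.
- rake: Loose bench rake, 200 g. Origin on the axis of its wooden handle, at a good place to grip near the centre of mass, 60 mm above the tooth tips; x along the handle towards the head, z up. Handle flat-sided, 22 mm wide (y), 24 mm high (z), from x = -120 to 20 mm, a round end to -132. At the start it lies level: handle in the rest's notch, tooth tips on the bench. Its metal shank drops to the head.
- rake_head (a point): Middle of the row of tooth tips, at rake x = 55, y = 0, z = -60 mm; axes as the rake's. The toothed steel head is 166 mm wide (rake y), 5 mm thick and 40 mm high; teeth 10.5 mm wide, gaps 3.6 mm, too narrow for a bar; both faces flat.
- rest: Fixed wooden rest, a block 36 mm (x) by 76 mm (y), origin at the centre of its underside. A notch 48 mm wide runs along x, floor 48 mm high, between horns 66 mm high. With the rake at home its origin lies 85 mm from the rest's origin along the rest's +x, 60 mm above the bench, rake x along rest x.
- pot: Loose round steel tool pot, 62 mm across, with tools standing in it up to 150 mm high, on the bench beside the board's -y edge; origin at the centre of its underside. Must not be disturbed.
- tape: Loose roll of masking tape lying flat, 96 mm across and 24 mm high, beyond the end stop; origin at the centre of its underside. Must not be disturbed.
- brush: Loose flat brush, 170 mm long, at most 25 mm high, lying beyond the end stop, long axis its x; origin under its middle. Must not be disturbed.
- pliers: Loose pliers, 140 mm long, 65 mm wide, 15 mm high, lying between the robot and the fence, jaws towards their +x; origin under the pivot. Must not be disturbed.

How it is judged:
On the way, in this order (a step that is already met when the one before it is completed fails the run):
1. the rake is taken off its rest (distance of rake from where it was at the start of the episode above 0.1 m), for 0.1 s.
2. all five bars lie flat and parallel, side by side along the fence, with their ends at the end stop (x of bar1 in the frame of corner between 0 and 0.06 m and y of bar1 in the frame of corner between -0.062 and -0.04 m and z of bar1 in the frame of corner between 0 and 0.009 m and angle between the x axis of each of bar1, bar2, bar3, bar4, bar5 and the y axis of board, either way round below 0.12 rad and x of bar2 in the frame of corner between 0 and 0.06 m and y of bar2 in the frame of corner between -0.062 and -0.04 m and z of bar2 in the frame of corner between 0 and 0.009 m and x of bar3 in the frame of corner between 0 and 0.06 m and y of bar3 in the frame of corner between -0.062 and -0.04 m and z of bar3 in the frame of corner between 0 and 0.009 m and x of bar4 in the frame of corner between 0 and 0.06 m and y of bar4 in the frame of corner between -0.062 and -0.04 m and z of bar4 in the frame of corner between 0 and 0.009 m and x of bar5 in the frame of corner between 0 and 0.06 m and y of bar5 in the frame of corner between -0.062 and -0.04 m and z of bar5 in the frame of corner between 0 and 0.009 m), for 0.2 s.
At the end, for the whole second after the job is handed in: Each bar flat on the board, within 7 degrees of parallel to the fence, centre within 60 mm of the fence (five in a tight pack are 50 mm deep), end within 12 mm of the end stop; rake level on its rest within 25 mm along, 20 mm across and 20 degrees of how it lay; all released and still (all of step 2 and x of rake in the frame of rest between 0.06 and 0.11 m and y of rake in the frame of rest between -0.02 and 0.02 m and height (world z) of rake between 0.054 and 0.066 m and angle between rake's own z axis and vertical below 0.1 rad and angle between the x axis of rake and the x axis of rest, either way round below 0.35 rad and linear speed of each of rake, bar1, bar2, bar3, bar4, bar5 below 0.02 m/s); the robot touches nothing.
It fails at once if a bar is touched by the gripper or the arm (contact force between any of the fingers, the arm and bar1 above 0.5 N or contact force between any of the fingers, the arm and bar2 above 0.5 N or contact force between any of the fingers, the arm and bar3 above 0.5 N or contact force between any of the fingers, the arm and bar4 above 0.5 N or contact force between any of the fingers, the arm and bar5 above 0.5 N).
It fails at once if the pot, tape, brush or pliers are pushed more than 20 mm (distance of any of pot, tape, brush, pliers from where it was at the start of the episode above 0.02 m).
It fails at once if the pot is tipped (angle between pot's own z axis and vertical above 0.35 rad).
It also fails if it takes over 72 s, if anything falls off the work surface, if the arm or the gripper's body presses on something with over 40 N, if the wrist force passes 120 N, or if a joint passes its speed limit or range.

## Working session

There is one attempt and no reset: what is moved stays moved. The work goes in short steps, Python scripts to look and compute and a tool call to move; the robot and the scene stay as the last step left them, time stands still between calls to the robot, and variables do not carry over. Pictures are saved under pics/ and viewed, and the job is handed in when it is done.

Besides the shell and the picture viewer there is one more tool, called after "Emit:" by a JSON object that holds its "name" and its "arguments", one argument or row to a line. move_arm: Moves the arm, as the interface text tells. Its arguments: {"type":"object","properties":{"plan":{"type":"array"},"grip_force":{"type":"number"}},"required":["plan"]}

```bash
mkdir -p pics; ls; python3 - <<'E'
from station import ctrl,cams,job
import cv2,numpy as np
print(ctrl.observe()); print(ctrl.grip_depth)
for n in("scene","top"):
    p,d=cams.camera(n); cv2.imwrite(f"pics/{n}0.png",p[:,:,::-1]); np.save(f"{n}0.npy",d)
    print(n,cams.camera_params(n))
    for t in ["bar1","rake","rake_head","rest","pot","tape","brush","pliers","board"]:
        print(t,[(np.round(x["position"]),round(x["conf"],2)) for x in cams.look_for(n,t)])
E
```

```text
pics
{'time_s': 0.0, 'qpos': array([ 1.14897553e+00,  2.76575873e-01,  1.50611186e+00, -1.37429930e-05,
        1.36069900e+00, -1.21034539e-01]), 'joint_vel': array([ 0.00034101,  0.00126476, -0.00094207,  0.0002266 , -0.00066394,
        0.0003502 ]), 'effort': array([ 4.42886278e-05, -4.04599535e+01, -2.37224060e+01,  6.98305573e-02,
        3.46213777e-02, -1.37318711e-04]), 'ee_pos': array([0.17015171, 0.54865551, 0.20462413]), 'tool_rot': array([ 4.46868853e-04,  8.05067532e-01,  5.93182489e-01, -7.77835534e-04]), 'ft_force': array([ 0.02393214, -0.55822971, -0.85104246]), 'moment': array([ 0.00482617,  0.01018832, -0.03972624]), 'finger_gap': 0.0942221449342919}
-0.0188
scene {'camera_matrix': array([[366.62153727,   0.        , 254.34051287],
       [  0.        , 366.62153727, 193.0847519 ],
       [  0.        ,   0.        ,   1.        ]]), 'R': array([[-0.57676271,  0.81690779, -0.00253682],
       [ 0.63790909,  0.44843976, -0.62607809],
       [-0.51031046, -0.36271676, -0.77975624]]), 't': array([ 0.35433646, -0.30750375,  1.17399518])}
bar1 [(array([300., 249.]), 0.6
[... 473 characters left out ...]
97],
       [  0.        ,   0.        ,   1.        ]]), 'R': array([[-0.01299394, -0.99991177,  0.00275994],
       [-0.99348006,  0.0125976 , -0.11330782],
       [ 0.11326306, -0.00421426, -0.9935561 ]]), 't': array([-0.05240587,  0.5673681 ,  1.0949955 ])}
bar1 [(array([196., 179.]), 0.63), (array([193., 167.]), 0.57)]
rake [(array([362., 212.]), 0.76)]
rake_head [(array([361., 210.]), 0.76), (array([344., 233.]), 0.35)]
rest [(array([342., 234.]), 0.73)]
pot [(array([276., 162.]), 0.87)]
tape [(array([128., 151.]), 0.68), (array([140., 198.]), 0.48)]
brush [(array([140., 199.]), 0.62)]
pliers [(array([200., 247.]), 0.81), (array([207., 193.]), 0.17)]
board [(array([204., 182.]), 0.89)]
```

```bash
python3 - <<'E'
import cv2
a=cv2.imread("pics/top0.png"); cv2.imwrite("pics/top0c.png",cv2.resize(a[90:290,90:410],(800,500),interpolation=cv2.INTER_CUBIC))
a=cv2.imread("pics/scene0.png"); cv2.imwrite("pics/scene0c.png",cv2.resize(a,(768,576)))
E
```

```text
(no output)
```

View pics/top0c.png

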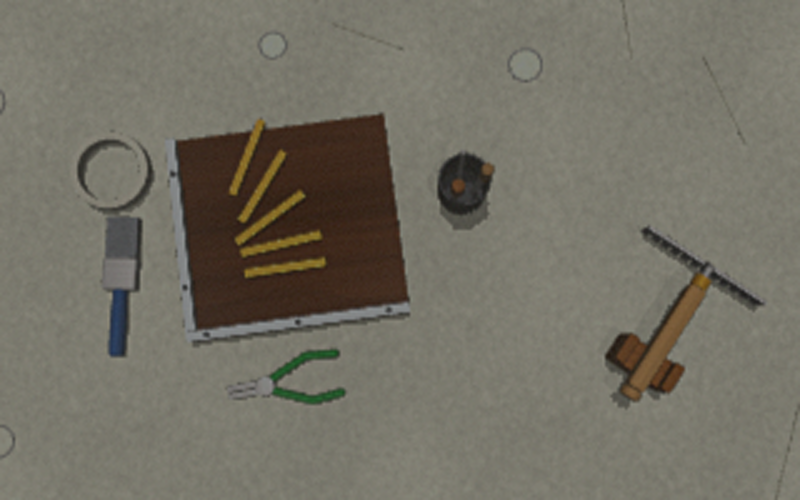

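View pics/scene0c.png

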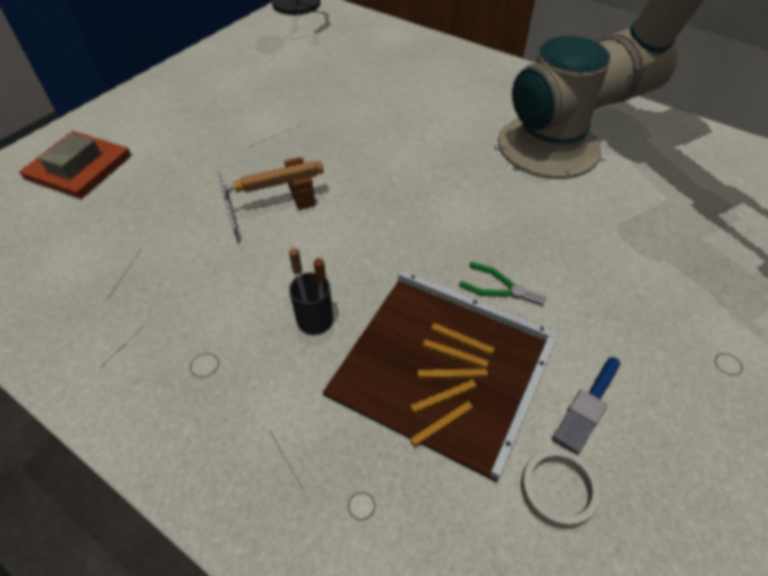

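The top view shows the board with its end stop on the left (+y) and its fence at the bottom. The bars fan out around crop (230–325, 120–275), and the rake is at (690, 300). Now measuring in world coordinates.

```bash
cat > h.py <<'E'
from station import ctrl,cams,job
import cv2,numpy as np
from scipy.spatial.transform import Rotation as Ro
def P(n): 
    c=cams.camera_params(n); return c["camera_matrix"],c["R"],c["t"]
def ray(n,uv,z):
    K,R,t=P(n); d=R.T@np.linalg.solve(K,[uv[0],uv[1],1]); o=-R.T@t
    return o+d*(z-o[2])/d[2]
def proj(n,X):
    K,R,t=P(n); c=R@np.asarray(X)+t; p=K@c; return p[:2]/p[2]
def bars(pic,n="top",z=0.022,show=None):
    hsv=cv2.cvtColor(pic,cv2.COLOR_RGB2HSV)
    m=((hsv[...,0]>12)&(hsv[...,0]<32)&(hsv[...,1]>120)&(hsv[...,2]>75)).astype(np.uint8)
    if show: cv2.imwrite(show,m*255)
    k,l,s,c=cv2.connectedComponentsWithStats(m)
    out=[]
    for i in range(1,k):
        if s[i,4]<60: continue
        ys,xs=np.where(l==i); w=np.array([ray(n,(x,y),z)[:2] for x,y in zip(xs,ys)])
        (cx,cy),(a,b),ang=cv2.minAreaRect((w*1e4).astype(np.float32))
        if a<b:a,b=b,a;ang+=90
        out.append((cx/1e4,cy/1e4,a/10,b/10,ang,s[i,4]))
    return out
E
python3 - <<'E'
from h import *
p=cv2.imread("pics/top0.png")[:,:,::-1]; d=np.load("top0.npy")
f=lambda c:(c[0]/2.5+90-.3,c[1]/2.5+90-.3)
print("board corners TL,TR,BR,BL")
for c,z in(((166,140),.028),((383,114),.012),((409,316),.028),((409,303),.028),((190,341),.028),((176,140),.028),((204,327),.028)):
    print(c,np.round(ray("top",f(c),z),4))
print("rake tail,handle front, head ends, head mid")
for c,z in(((632,392),.06),((703,278),.072),((645,229),.04),((761,304),.04),((646,342),.066),((668,384),.066),((612,350),.066)):
    print(c,np.round(ray("top",f(c),z),4))
for b in bars(p,show="pics/m0.png"): print(np.round(b,3))
for n,c,z in (("pot",(465,183),.06),("tape",(114,172),.024),("pliers",(265,386),.01)): print(n,ray("top",f(c),z))
# depth check
K,R,t=P("top")
for c in((340,200),(690,300),(240,420),(650,370)):
    u,v=map(int,f(c)); z=d[v,u]; print(c,np.round(R.T@(np.linalg.solve(K,[u,v,1])*z-t),4))
E
```

```text
board corners TL,TR,BR,BL
(166, 140) [0.7025 0.2461 0.028 ]
(383, 114) [ 0.736  -0.0195  0.012 ]
(409, 316) [ 0.4835 -0.049   0.028 ]
(409, 303) [ 0.4991 -0.0492  0.028 ]
(190, 341) [0.457  0.2132 0.028 ]
(176, 140) [0.7024 0.2339 0.028 ]
(204, 327) [0.4735 0.1967 0.028 ]
rake tail,handle front, head ends, head mid
(632, 392) [ 0.3912 -0.3059  0.06  ]
(703, 278) [ 0.5213 -0.3906  0.072 ]
(645, 229) [ 0.5836 -0.3337  0.04  ]
(761, 304) [ 0.4919 -0.4681  0.04  ]
(646, 342) [ 0.4484 -0.3229  0.066 ]
(668, 384) [ 0.4    -0.3463  0.066 ]
(612, 350) [ 0.4397 -0.2833  0.066 ]
[8.62000e-01 6.26000e-01 1.35772e+02 8.76800e+01 1.60379e+02 1.06900e+03]
[6.81000e-01 1.49000e-01 9.72360e+01 1.09670e+01 1.58875e+02 1.10000e+02]
[6.45000e-01 1.29000e-01 1.00547e+02 1.06580e+01 1.49489e+02 1.15000e+02]
[6.07000e-01 1.20000e-01 1.00174e+02 1.11760e+01 1.26827e+02 1.23000e+02]
[5.7500e-01 1.0600e-01 9.9941e+01 1.1801e+01 1.0265e+02 1.2400e+02]
[5.4500e-01 1.0200e-01 9.7988e+01 1.1660e+01 9.7449e+01 1.1800e+02]
[ 4.53000e-01 -3.64000e-01  1.72300e+02  3.08410e+01  1.45165e+02
  4.12000e+02]
[  0.438  -0.315  34.161  22.19  144.426  73.   ]
pot [ 0.63866353 -0.11742356  0.06      ]
tape [0.66427481 0.31012211 0.024     ]
pliers [0.40200898 0.12611984 0.01      ]
(340, 200) [0.6307 0.0368 0.0099]
(690, 300) [ 0.4979 -0.3717  0.0746]
(240, 420) [0.3635 0.1596 0.0018]
(650, 370) [ 0.4184 -0.3224  0.0736]
```

View pics/m0.png

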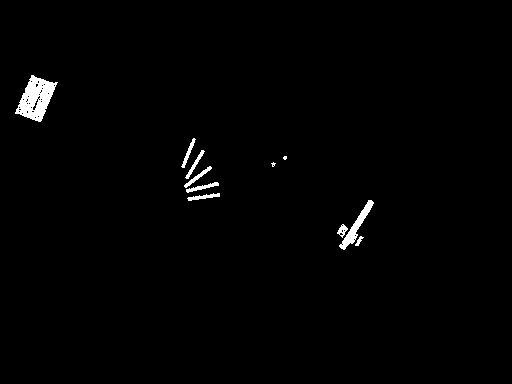

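```bash
cat > ov.py <<'E'
from h import *
import sys
def poly(img,n,pts,f,col=(0,0,255)):
    q=np.array([f(proj(n,p)) for p in pts]); cv2.polylines(img,[np.round(q*8).astype(np.int32)],True,col,1,cv2.LINE_AA,3)
def T(x,y,yaw,z=0):
    c,s=np.cos(np.radians(yaw)),np.sin(np.radians(yaw))
    return lambda a,b,h:(x+c*a-s*b,y+s*a+c*b,z+h)
def draw(img,n,f,B,K):
    b=T(*B); 
    for r,z,c in(((-.125,.125,-.135,.135),.012,(0,255,0)),((-.125,-.113,-.135,.135),.028,(0,0,255)),((-.125,.125,.123,.135),.028,(255,0,255))):
        poly(img,n,[b(r[0],r[2],z),b(r[1],r[2],z),b(r[1],r[3],z),b(r[0],r[3],z)],f,c)
    if K:
        k=T(*K); zz=K[3] if len(K)>3 else .06
        k=T(K[0],K[1],K[2],zz)
        poly(img,n,[k(-.132,-.011,.012),k(.02,-.011,.012),k(.02,.011,.012),k(-.132,.011,.012)],f,(0,0,255))
        poly(img,n,[k(.055,-.083,-.02),k(.055,.083,-.02),k(.055,.083,-.06),k(.055,-.083,-.06)],f,(255,0,255))
def save(src,n,B,K,box,out):
    u0,v0,u1,v1=box; s=min(800/(u1-u0),600/(v1-v0))
    im=cv2.resize(src[v0:v1,u0:u1],None,fx=s,fy=s,interpolation=cv2.INTER_CUBIC)
    im=cv2.convertScaleAbs(im,alpha=1.6)
    draw(im,n,lambda p:((p[0]-u0+.5)*s-.5,(p[1]-v0+.5)*s-.5),B,K); cv2.imwrite(out,im)
E
python3 - <<'E'
from ov import *
a=cv2.imread("pics/top0.png")
B=(0.597,0.096,6.5);K=(0.494,-.372,-34.5)
save(a,"top",B,None,(150,125,270,235),"pics/o1.png")
save(a,"top",B,K,(320,170,410,260),"pics/o2.png")
E
```

```text
(no output)
```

View pics/o1.png

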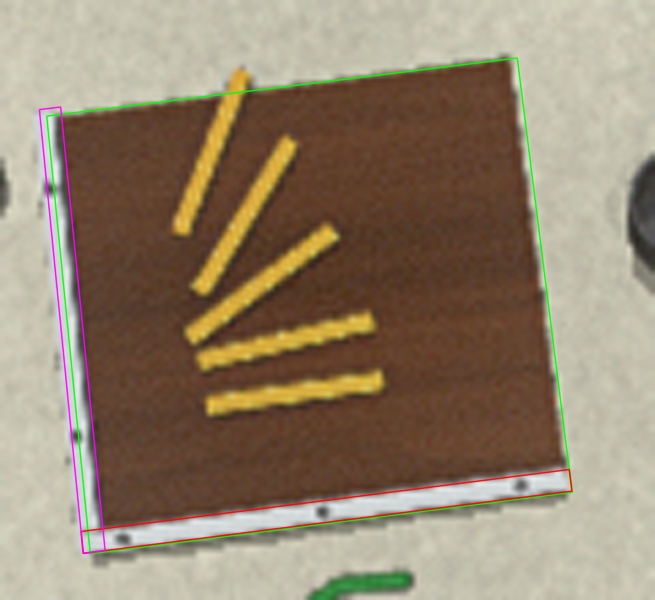

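View pics/o2.png

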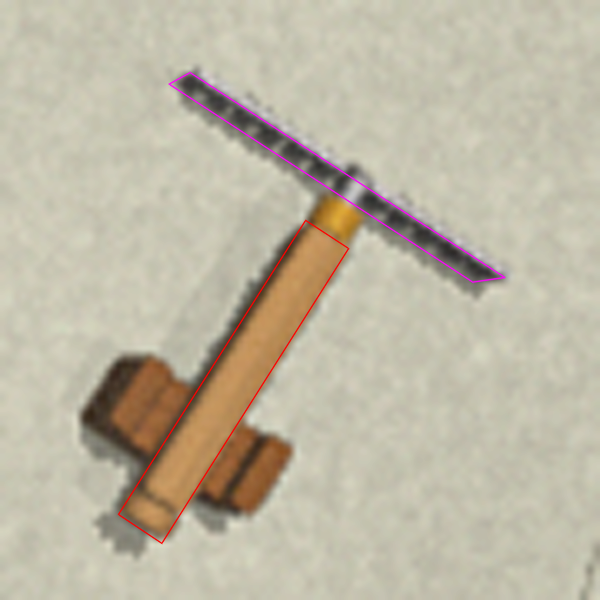

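```bash
cat > mv.py <<'E'
from h import *
import sys
def rel(targets,cmd=None):
    """targets: (x,y,z,rakeyaw deg) of TCP; prints offset mm & turn, from observed (vertical assumed)"""
    s=ctrl.observe(); q=s["tool_rot"]; R=Ro.from_quat([q[1],q[2],q[3],q[0]]).as_matrix()
    p=s["ee_pos"]; yaw=np.degrees(np.arctan2(R[1,1],R[0,1])); 
    if cmd: p=np.array(cmd[:3]); yaw=cmd[3]
    print("t",round(s["time_s"],2),"p",np.round(p,4),"rakeyaw",round(yaw,2),"tilt",np.round(R[2],4),"F",np.round(s["ft_force"],1),"M",np.round(s["moment"],2),"gap",round(s["finger_gap"],4))
    y=np.radians(yaw); ty=np.array([np.cos(y),np.sin(y),0]); tx=np.array([-np.sin(y),np.cos(y),0])
    for t in targets:
        d=np.array(t[:3])-p; dy=(t[3]-yaw+180)%360-180
        print(t,"-> off",np.round([d@tx,d@ty,-d[2]],4),"turn z",round(-dy,2))
if __name__=="__main__":
    a=[tuple(map(float,x.split(","))) for x in sys.argv[1:]]; rel(a)
E
python3 mv.py .494,-.372,.2,-34.5
```

```text
t 1.0 p [0.1704 0.5492 0.2055] rakeyaw -17.23 tilt [ 1.e-04  0.e+00 -1.e+00] F [ 0. -0. -0.] M [-0.03  0.01 -0.01] gap 0.0938
(0.494, -0.372, 0.2, -34.5) -> off [-0.784   0.582   0.0055] turn z 17.27
```

Emit:
{"name": "move_arm", "arguments": {
  "plan": [
    {"hand": 0.07,"offset": [-0.784,0.582,0.0],"turn": [0,0,17.3]},
    {"hand": 0.07,"offset": [-0.784,0.582,0.0],"turn": [0,0,17.3]},
    {"hand": 0.07,"offset": [-0.784,0.582,0.0],"turn": [0,0,17.3]},
    {"hand": 0.07,"offset": [-0.784,0.582,0.0],"turn": [0,0,17.3]},
    {"hand": 0.07,"offset": [-0.784,0.582,0.0],"turn": [0,0,17.3]},
    {"hand": 0.07,"offset": [-0.784,0.582,0.0],"turn": [0,0,17.3]},
    {"hand": 0.07,"offset": [-0.784,0.582,0.0],"turn": [0,0,17.3]},
    {"hand": 0.07,"offset": [-0.784,0.582,0.0],"turn": [0,0,17.3]},
    {"hand": 0.07,"offset": [-0.784,0.582,0.0],"turn": [0,0,17.3]},
    {"hand": 0.07,"offset": [-0.784,0.582,0.0],"turn": [0,0,17.3]}
  ]
}}

```text
time_s: 2.0
ee_pos: [0.3364, 0.0756, 0.2059]
tool_rot: [0.0, 0.885, 0.465, 0.001]
ft_force: [1.8, 0.7, -0.6]
finger_gap: 0.0703
```

```bash
python3 mv.py .494,-.372,.2,-34.5
```

```text
t 2.0 p [0.3364 0.0756 0.2059] rakeyaw -34.52 tilt [ 0.0014  0.0014 -1.    ] F [ 1.8  0.7 -0.6] M [-0.08 -0.06 -0.03] gap 0.0703
(0.494, -0.372, 0.2, -34.5) -> off [-0.2795  0.3835  0.0059] turn z -0.02
```

Emit:
{"name": "move_arm", "arguments": {
  "plan": [
    {"hand": 0.07,"offset": [-0.2795,0.3835,0.0],"turn": [0,0,0]},
    {"hand": 0.07,"offset": [-0.2795,0.3835,0.0],"turn": [0,0,0]},
    {"hand": 0.07,"offset": [-0.2795,0.3835,0.0],"turn": [0,0,0]},
    {"hand": 0.07,"offset": [-0.2795,0.3835,0.0],"turn": [0,0,0]},
    {"hand": 0.07,"offset": [-0.2795,0.3835,0.0],"turn": [0,0,0]},
    {"hand": 0.07,"offset": [-0.2795,0.3835,0.0],"turn": [0,0,0]},
    {"hand": 0.07,"offset": [-0.2795,0.3835,0.0],"turn": [0,0,0]},
    {"hand": 0.07,"offset": [-0.2795,0.3835,0.0],"turn": [0,0,0]},
    {"hand": 0.07,"offset": [-0.2795,0.3835,0.0],"turn": [0,0,0]},
    {"hand": 0.07,"offset": [-0.2795,0.3835,0.0],"turn": [0,0,0]}
  ]
}}

```text
time_s: 3.0
ee_pos: [0.4945, -0.3746, 0.2047]
tool_rot: [0.001, 0.886, 0.464, -0.0]
ft_force: [-0.1, 1.0, 0.2]
finger_gap: 0.0701
```

```bash
python3 mv.py .494,-.372,.041,-34.5
python3 - <<'E'
from ov import *
p,d=cams.camera("scene"); save(p[:,:,::-1].copy(),"scene",(0.597,0.095,6.4),(0.494,-.372,-34.5),(80,60,300,225),"pics/s1.png")
E
```

```text
t 3.0 p [ 0.4945 -0.3746  0.2047] rakeyaw -34.66 tilt [-0.001   0.0014 -1.    ] F [-0.1  1.   0.2] M [-0.04  0.01  0.05] gap 0.0701
(0.494, -0.372, 0.041, -34.5) -> off [ 0.0018 -0.0018  0.1637] turn z -0.16
```

View pics/s1.png

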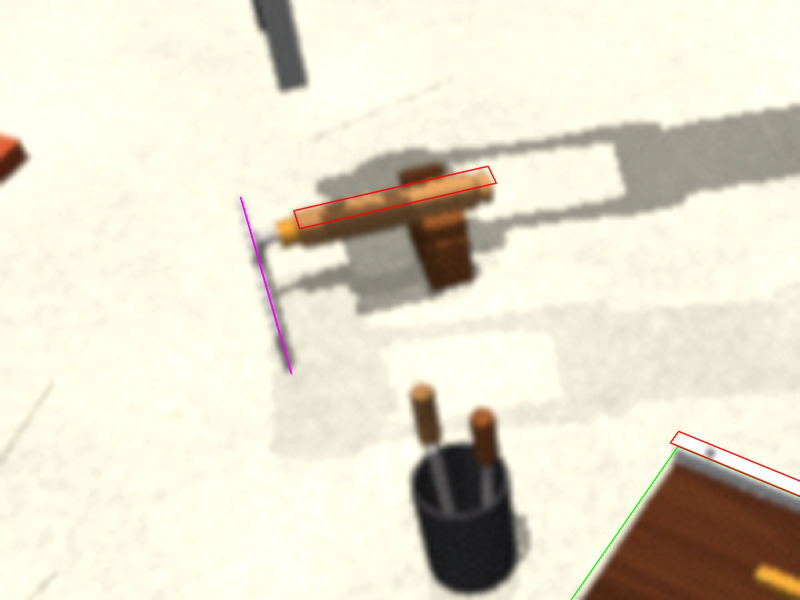

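Emit:
{"name": "move_arm", "arguments": {
  "plan": [
    {"hand": 0.07,"offset": [0.002,-0.002,0.05],"turn": [0,0,0]},
    {"hand": 0.07,"offset": [0.002,-0.002,0.1],"turn": [0,0,0]},
    {"hand": 0.07,"offset": [0.002,-0.002,0.14],"turn": [0,0,0]},
    {"hand": 0.07,"offset": [0.002,-0.002,0.164],"turn": [0,0,0]},
    {"hand": 0.07,"offset": [0.002,-0.002,0.164],"turn": [0,0,0]},
    {"hand": 0.01,"offset": [0.002,-0.002,0.164],"turn": [0,0,0]},
    {"hand": 0.01,"offset": [0.002,-0.002,0.164],"turn": [0,0,0]},
    {"hand": 0.01,"offset": [0.002,-0.002,0.164],"turn": [0,0,0]},
    {"hand": 0.01,"offset": [0.002,-0.002,0.164],"turn": [0,0,0]},
    {"hand": 0.01,"offset": [0.002,-0.002,0.164],"turn": [0,0,0]}
  ],
  "grip_force": 50
}}

```text
time_s: 4.05
ee_pos: [0.4934, -0.3677, 0.0424]
tool_rot: [0.001, 0.885, 0.465, 0.0]
ft_force: [0.4, 0.5, -0.1]
finger_gap: 0.0336
```

```bash
python3 mv.py .494,-.372,.041,-34.5
python3 - <<'E'
from ov import *
p,d=cams.camera("scene"); cv2.imwrite("pics/s2.png",cv2.resize(p[:,:,::-1],(768,576)))
p,d=cams.camera("top"); cv2.imwrite("pics/t2.png",cv2.resize(p[150:300,250:450,::-1],(800,600)))
E
```

```text
t 4.05 p [ 0.4934 -0.3677  0.0424] rakeyaw -34.53 tilt [-2.0e-04  1.6e-03 -1.0e+00] F [ 0.4  0.5 -0.1] M [-0.04  0.02 -0.01] gap 0.0336
(0.494, -0.372, 0.041, -34.5) -> off [-0.0032  0.0029  0.0014] turn z -0.03
```

View pics/s2.png

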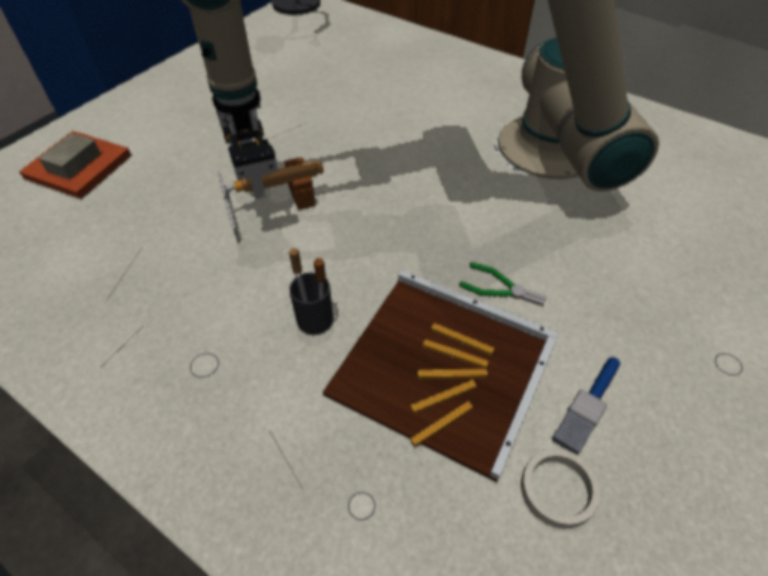

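View pics/t2.png

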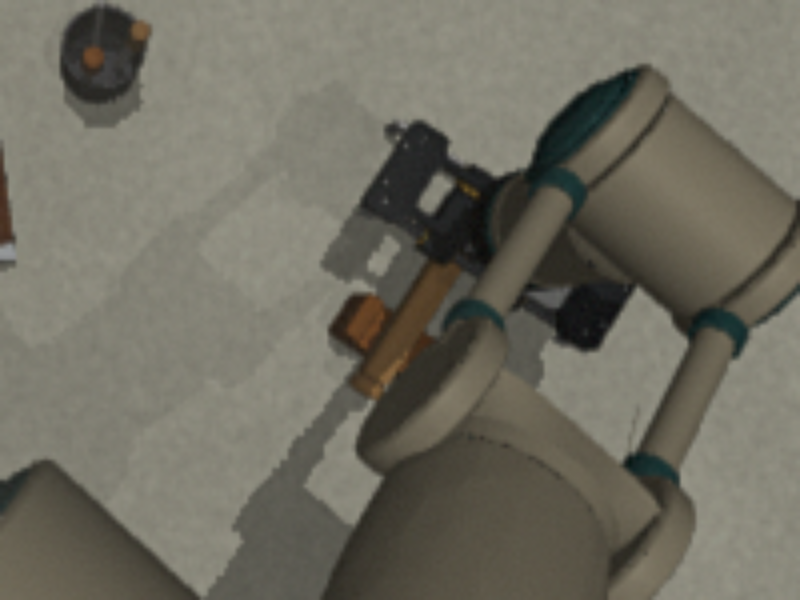

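Emit:
{"name": "move_arm", "arguments": {
  "plan": [
    {"hand": 0.01,"offset": [0,0,0],"turn": [0,0,0]},
    {"hand": 0.01,"offset": [0,0,0],"turn": [0,0,0]},
    {"hand": 0.01,"offset": [0,0,0],"turn": [0,0,0]},
    {"hand": 0.01,"offset": [0,0,0],"turn": [0,0,0]}
  ],
  "grip_force": 50
}}

```text
time_s: 4.55
ee_pos: [0.4932, -0.368, 0.042]
tool_rot: [0.001, 0.885, 0.465, -0.0]
ft_force: [-2.1, -1.3, 5.3]
finger_gap: 0.0215
```

```bash
python3 mv.py .494,-.372,.041,-34.5
```

```text
t 4.55 p [ 0.4932 -0.368   0.042 ] rakeyaw -34.53 tilt [-7.0e-04  1.1e-03 -1.0e+00] F [-2.1 -1.3  5.3] M [-0.34  0.3  -0.08] gap 0.0215
(0.494, -0.372, 0.041, -34.5) -> off [-0.0028  0.0029  0.001 ] turn z -0.03
```

Emit:
{"name": "move_arm", "arguments": {
  "plan": [
    {"hand": 0.01,"offset": [0,0,-0.03],"turn": [0,0,0]},
    {"hand": 0.01,"offset": [0,0,-0.08],"turn": [0,0,0]},
    {"hand": 0.01,"offset": [0,0,-0.13],"turn": [0,0,0]},
    {"hand": 0.01,"offset": [0,0,-0.178],"turn": [0,0,0]},
    {"hand": 0.01,"offset": [0.04,-0.01,-0.178],"turn": [0,0,-6]},
    {"hand": 0.01,"offset": [0.08,-0.02,-0.178],"turn": [0,0,-12]},
    {"hand": 0.01,"offset": [0.12,-0.03,-0.178],"turn": [0,0,-18]},
    {"hand": 0.01,"offset": [0.16,-0.04,-0.178],"turn": [0,0,-24]},
    {"hand": 0.01,"offset": [0.2,-0.05,-0.178],"turn": [0,0,-30]},
    {"hand": 0.01,"offset": [0.24,-0.06,-0.178],"turn": [0,0,-40.9]}
  ],
  "grip_force": 60
}}

```text
time_s: 5.55
ee_pos: [0.5793, -0.1331, 0.2181]
tool_rot: [-0.002, 0.68, 0.734, 0.0]
ft_force: [-0.1, -0.1, -2.0]
finger_gap: 0.0216
```

```bash
python3 mv.py .690,.1386,.22,6.4
python3 - <<'E'
from ov import *
p,d=cams.camera("scene"); cv2.imwrite("pics/s3.png",cv2.resize(p[:,:,::-1],(768,576)))
E
```

```text
t 5.55 p [ 0.5793 -0.1331  0.2181] rakeyaw 4.38 tilt [ 0.0024 -0.0021 -1.    ] F [-0.1 -0.1 -2. ] M [0.03 0.01 0.02] gap 0.0216
(0.69, 0.1386, 0.22, 6.4) -> off [ 0.2625  0.1311 -0.0019] turn z -2.02
```

View pics/s3.png

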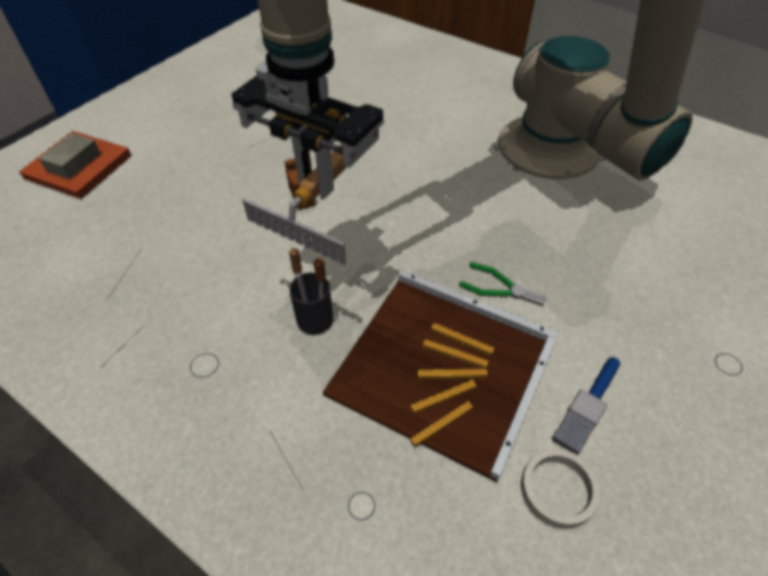

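Emit:
{"name": "move_arm", "arguments": {
  "plan": [
    {"hand": 0.01,"offset": [0.042,0.021,0],"turn": [0,0,-2]},
    {"hand": 0.01,"offset": [0.084,0.042,0],"turn": [0,0,-2]},
    {"hand": 0.01,"offset": [0.126,0.063,0],"turn": [0,0,-2]},
    {"hand": 0.01,"offset": [0.168,0.084,0],"turn": [0,0,-2]},
    {"hand": 0.01,"offset": [0.21,0.105,0],"turn": [0,0,-2]},
    {"hand": 0.01,"offset": [0.2625,0.131,0],"turn": [0,0,-2]},
    {"hand": 0.01,"offset": [0.2625,0.131,0.04],"turn": [0,0,-2]},
    {"hand": 0.01,"offset": [0.2625,0.131,0.09],"turn": [0,0,-2]},
    {"hand": 0.01,"offset": [0.2625,0.131,0.128],"turn": [0,0,-2]},
    {"hand": 0.01,"offset": [0.2625,0.131,0.128],"turn": [0,0,-2]}
  ]
}}

```text
time_s: 6.6
ee_pos: [0.6856, 0.1355, 0.0832]
tool_rot: [-0.006, 0.669, 0.743, -0.006]
ft_force: [-0.9, -0.7, -2.1]
finger_gap: 0.0219
```

```bash
python3 mv.py .690,.1386,.056,6.4
cat > look.py <<'E'
from ov import *
import sys
def go(tag,B=(0.597,0.095,6.4),dx=.003,boxs=(200,120,420,300),boxt=(130,110,290,240)):
    s=ctrl.observe(); q=s["tool_rot"]; R=Ro.from_quat([q[1],q[2],q[3],q[0]]).as_matrix(); p=s["ee_pos"]; yaw=np.degrees(np.arctan2(R[1,1],R[0,1]))
    K=(p[0]+dx*R[0,1],p[1]+dx*R[1,1],yaw,p[2]+.018)
    a,_=cams.camera("scene"); save(a[:,:,::-1].copy(),"scene",B,K,boxs,f"pics/{tag}s.png"); 
    b,_=cams.camera("top"); save(b[:,:,::-1].copy(),"top",B,K,boxt,f"pics/{tag}t.png"); cv2.imwrite(f"pics/{tag}t_raw.png",b[:,:,::-1]); cv2.imwrite(f"pics/{tag}s_raw.png",a[:,:,::-1])
go(sys.argv[1])
E
python3 look.py a
```

```text
t 6.6 p [0.6856 0.1355 0.0832] rakeyaw 6.07 tilt [ 0.0011 -0.0167 -0.9999] F [-0.9 -0.7 -2.1] M [0.   0.14 0.01] gap 0.0219
(0.69, 0.1386, 0.056, 6.4) -> off [0.0026 0.0047 0.0272] turn z -0.33
```

View pics/as.png

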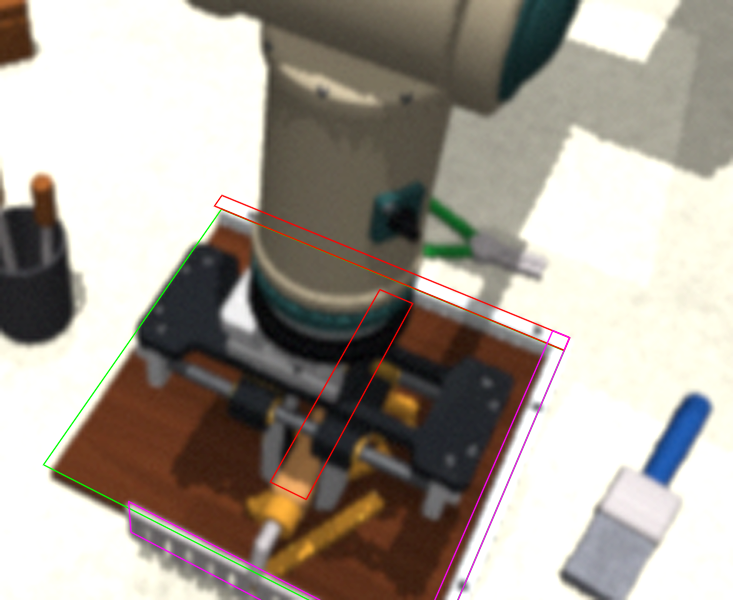

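View pics/at.png

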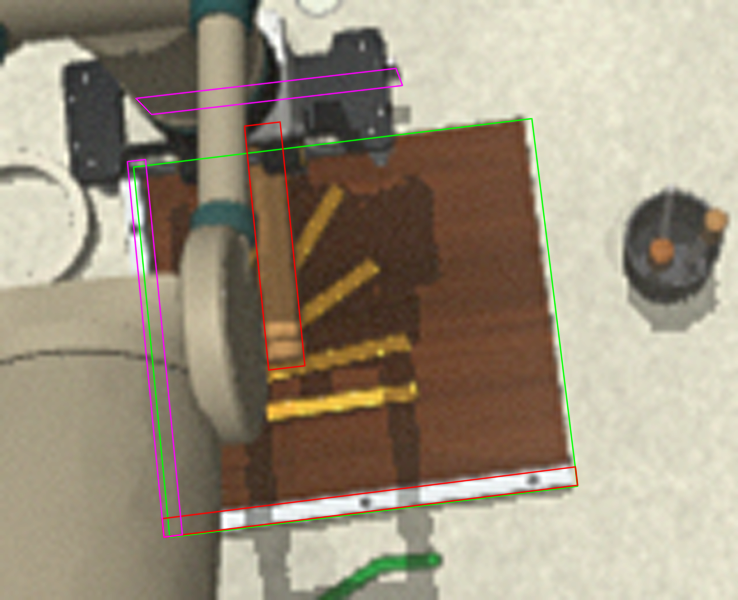

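```bash
sed -i 's/boxs=(200,120,420,300)/boxs=(220,170,420,330)/' look.py; python3 - <<'E'
from ov import *
a=cv2.imread("pics/as_raw.png"); save(a,"scene",(0.597,0.095,6.4),(.6886,.1358,6.2,.101),(220,180,400,330),"pics/a2.png")
E
python3 mv.py .690,.1386,.056,6.4
```

```text
t 6.7 p [0.6913 0.1356 0.0906] rakeyaw 6.04 tilt [ 7.0e-04 -2.5e-03 -1.0e+00] F [ 0.3 -0.7 -1. ] M [0.05 0.03 0.04] gap 0.0216
(0.69, 0.1386, 0.056, 6.4) -> off [ 0.0032 -0.0009  0.0346] turn z -0.36
```

View pics/a2.png

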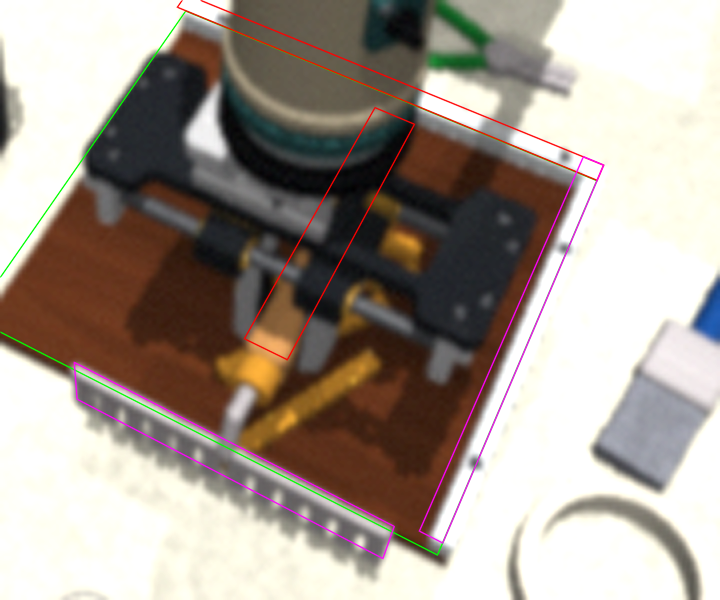

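Emit:
{"name": "move_arm", "arguments": {
  "plan": [
    {"hand": 0.01,"offset": [0.003,0.0,0.01],"turn": [0,0,-0.4]},
    {"hand": 0.01,"offset": [0.003,0.0,0.02],"turn": [0,0,-0.4]},
    {"hand": 0.01,"offset": [0.003,0.0,0.029],"turn": [0,0,-0.4]},
    {"hand": 0.01,"offset": [0.003,0.0,0.034],"turn": [0,0,-0.4]},
    {"hand": 0.01,"offset": [0.003,0.0,0.0345],"turn": [0,0,-0.4]},
    {"hand": 0.01,"offset": [0.003,-0.008,0.0345],"turn": [0,0,-0.4]},
    {"hand": 0.01,"offset": [0.003,-0.018,0.0345],"turn": [0,0,-0.4]},
    {"hand": 0.01,"offset": [0.003,-0.03,0.0345],"turn": [0,0,-0.4]},
    {"hand": 0.01,"offset": [0.003,-0.042,0.0345],"turn": [0,0,-0.4]},
    {"hand": 0.01,"offset": [0.003,-0.054,0.0345],"turn": [0,0,-0.4]}
  ]
}}

```text
time_s: 7.7
ee_pos: [0.6367, 0.1326, 0.0574]
tool_rot: [0.0, 0.666, 0.746, 0.0]
ft_force: [-0.1, 0.3, -0.9]
finger_gap: 0.0217
```

```bash
python3 mv.py .690,.1386,.056,6.4; python3 look.py b;python3 mv.py
```

```text
t 7.7 p [0.6367 0.1326 0.0574] rakeyaw 6.46 tilt [ 0.e+00  6.e-04 -1.e+00] F [-0.1  0.3 -0.9] M [-0.03 -0.03 -0.03] gap 0.0217
(0.69, 0.1386, 0.056, 6.4) -> off [-0.      0.0536  0.0014] turn z 0.06
t 7.8 p [0.6352 0.1326 0.0573] rakeyaw 6.47 tilt [ 2.0e-04 -2.1e-03 -1.0e+00] F [-0.   0.3 -1.1] M [0.05 0.07 0.06] gap 0.0214
```

View pics/bs.png

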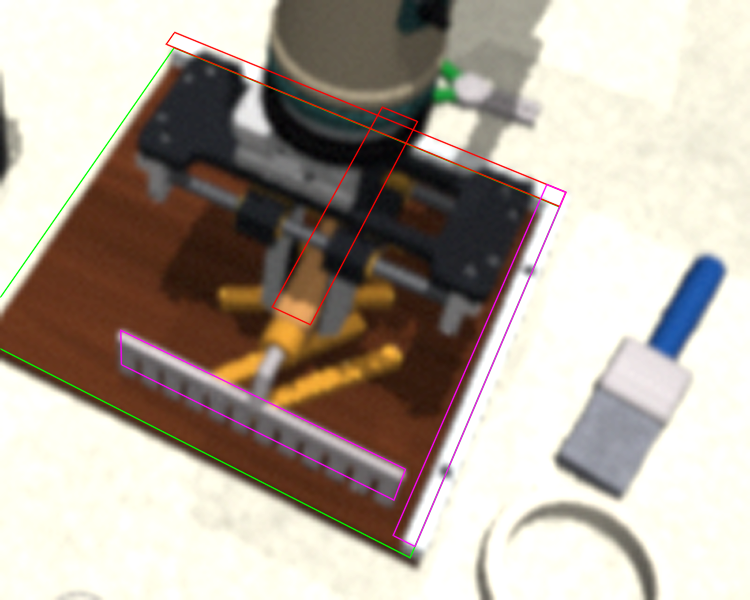

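View pics/bt.png

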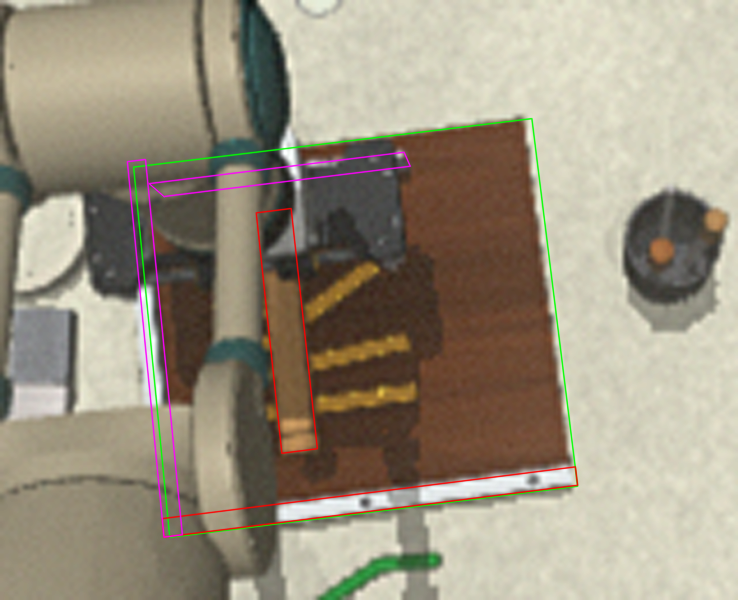

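Emit:
{"name": "move_arm", "arguments": {
  "plan": [
    {"hand": 0.01,"offset": [0,-0.01,0.001],"turn": [0,0,0]},
    {"hand": 0.01,"offset": [0,-0.02,0.001],"turn": [0,0,0]},
    {"hand": 0.01,"offset": [0,-0.03,0.001],"turn": [0,0,0]},
    {"hand": 0.01,"offset": [0,-0.04,0.001],"turn": [0,0,0]},
    {"hand": 0.01,"offset": [0,-0.05,0.001],"turn": [0,0,0]},
    {"hand": 0.01,"offset": [0,-0.06,0.001],"turn": [0,0,0]},
    {"hand": 0.01,"offset": [0,-0.07,0.001],"turn": [0,0,0]},
    {"hand": 0.01,"offset": [0,-0.08,0.001],"turn": [0,0,0]},
    {"hand": 0.01,"offset": [0,-0.09,0.001],"turn": [0,0,0]},
    {"hand": 0.01,"offset": [0,-0.1,0.001],"turn": [0,0,0]}
  ]
}}

```text
time_s: 8.8
ee_pos: [0.538, 0.1214, 0.0561]
tool_rot: [0.0, 0.666, 0.746, 0.0]
ft_force: [1.7, 0.2, -1.6]
finger_gap: 0.0215
```

```bash
python3 look.py c;python3 mv.py
```

```text
t 8.9 p [0.536  0.1214 0.0559] rakeyaw 6.46 tilt [ 2.0e-04 -2.5e-03 -1.0e+00] F [ 0.3  0.  -1.9] M [ 0.01 -0.01 -0.04] gap 0.0215
```

View pics/cs.png

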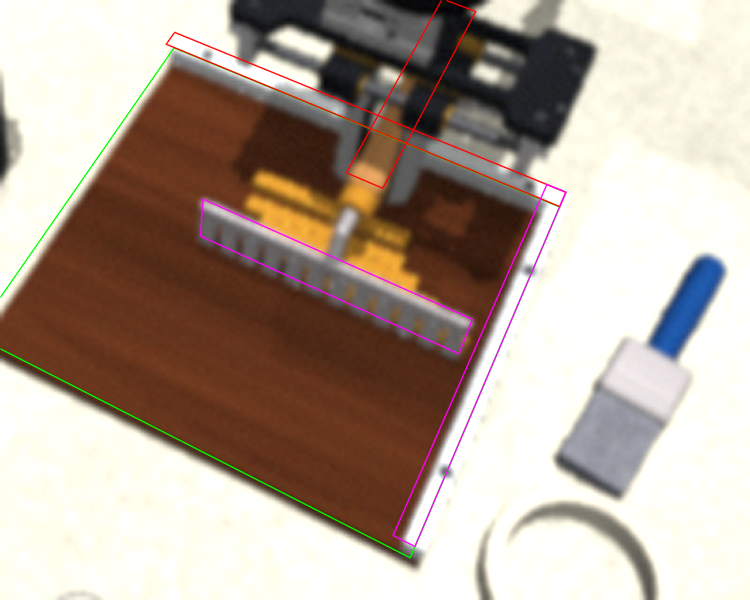

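View pics/ct.png

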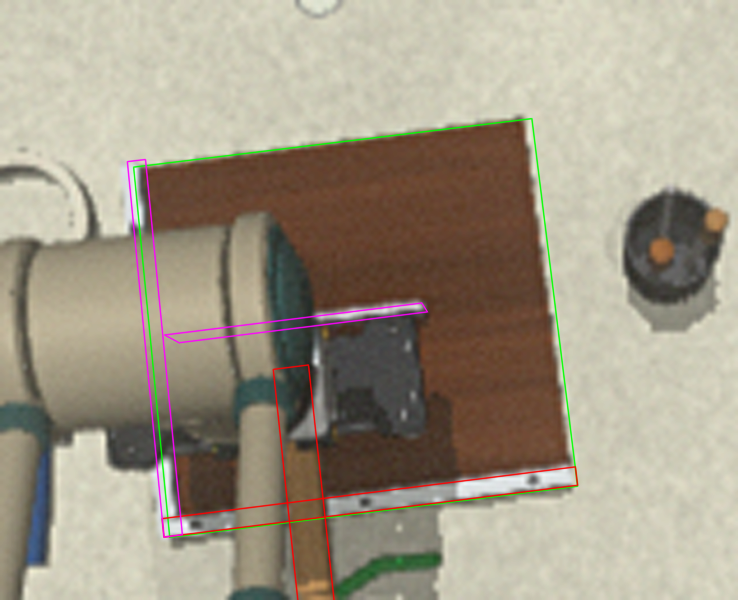

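Emit:
{"name": "move_arm", "arguments": {
  "plan": [
    {"hand": 0.01,"offset": [0,-0.008,0],"turn": [0,0,0]},
    {"hand": 0.01,"offset": [0,-0.016,0],"turn": [0,0,0]},
    {"hand": 0.01,"offset": [0,-0.024,0],"turn": [0,0,0]},
    {"hand": 0.01,"offset": [0,-0.032,0],"turn": [0,0,0]},
    {"hand": 0.01,"offset": [0,-0.04,0],"turn": [0,0,0]},
    {"hand": 0.01,"offset": [0,-0.045,0],"turn": [0,0,0]},
    {"hand": 0.01,"offset": [0,-0.05,0],"turn": [0,0,0]},
    {"hand": 0.01,"offset": [0,-0.053,0],"turn": [0,0,0]}
  ]
}}

```text
time_s: 9.7
ee_pos: [0.4856, 0.1155, 0.0562]
tool_rot: [0.0, 0.666, 0.746, 0.0]
ft_force: [2.6, 0.6, -1.1]
finger_gap: 0.0219
```

```bash
python3 look.py d;python3 mv.py
```

```text
t 9.8 p [0.4851 0.1155 0.056 ] rakeyaw 6.46 tilt [ 1.e-04 -6.e-04 -1.e+00] F [ 1.8 -0.6 -1.2] M [ 0.09 -0.32  0.03] gap 0.0219
```

View pics/ds.png

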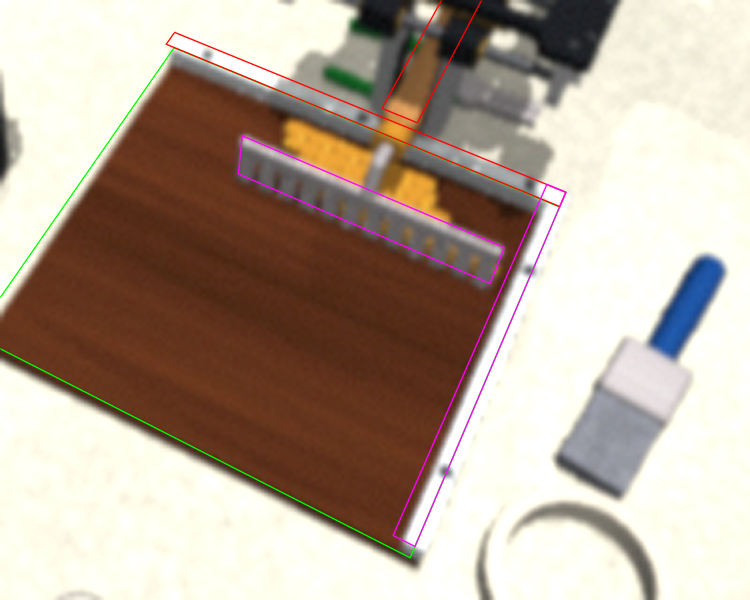

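View pics/dt.png

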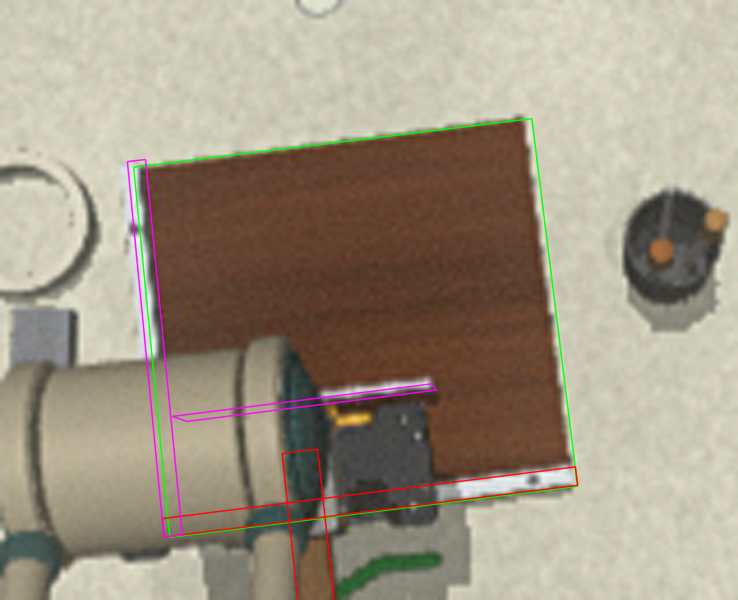

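Emit:
{"name": "move_arm", "arguments": {
  "plan": [
    {"hand": 0.01,"offset": [0,-0.003,0],"turn": [0,0,0]},
    {"hand": 0.01,"offset": [0,-0.006,0],"turn": [0,0,0]},
    {"hand": 0.01,"offset": [0,-0.008,0],"turn": [0,0,0]},
    {"hand": 0.01,"offset": [0,-0.009,0],"turn": [0,0,0]}
  ]
}}

```text
time_s: 10.2
ee_pos: [0.4766, 0.1145, 0.0559]
tool_rot: [-0.0, 0.666, 0.746, 0.0]
ft_force: [3.0, 0.3, -1.8]
finger_gap: 0.0218
```

```bash
python3 mv.py
```

```text
t 10.2 p [0.4766 0.1145 0.0559] rakeyaw 6.46 tilt [ 1.e-04  0.e+00 -1.e+00] F [ 3.   0.3 -1.8] M [ 0.09 -0.58  0.02] gap 0.0218
```

Emit:
{"name": "move_arm", "arguments": {
  "plan": [
    {"hand": 0.01,"offset": [0,-0.0015,0],"turn": [0,0,0]},
    {"hand": 0.01,"offset": [0,-0.003,0],"turn": [0,0,0]},
    {"hand": 0.01,"offset": [0,-0.004,0],"turn": [0,0,0]}
  ]
}}

```text
time_s: 10.5
ee_pos: [0.4729, 0.1142, 0.056]
tool_rot: [0.0, 0.666, 0.746, 0.0]
ft_force: [3.5, 0.9, -2.6]
finger_gap: 0.0215
```

```bash
python3 look.py e;python3 mv.py
```

```text
t 10.6 p [0.4729 0.1142 0.056 ] rakeyaw 6.46 tilt [ 4.e-04  5.e-04 -1.e+00] F [ 2.7  0.6 -2. ] M [ 0.27 -0.6   0.07] gap 0.0221
```

View pics/es.png

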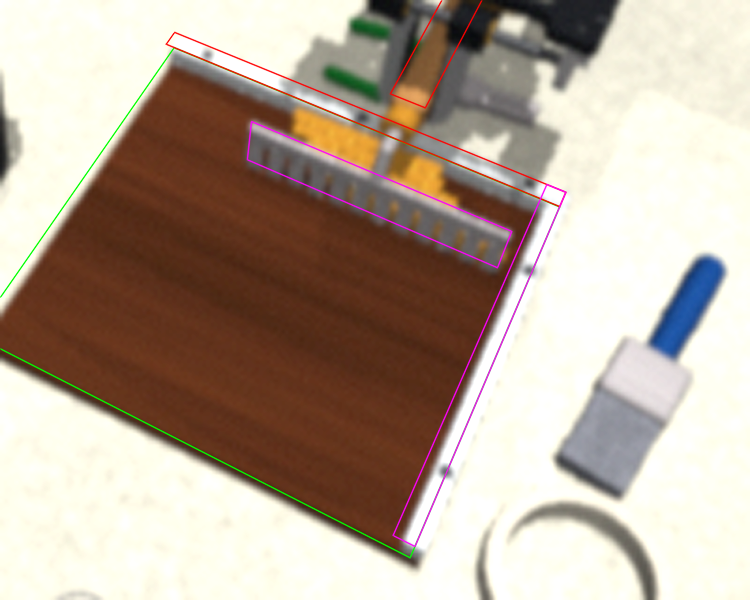

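Emit:
{"name": "move_arm", "arguments": {
  "plan": [
    {"hand": 0.01,"offset": [0,-0.002,0],"turn": [0,0,0]},
    {"hand": 0.01,"offset": [0,-0.003,0],"turn": [0,0,0]},
    {"hand": 0.01,"offset": [0,-0.004,0],"turn": [0,0,0]}
  ]
}}

```text
time_s: 10.9
ee_pos: [0.4724, 0.1141, 0.0567]
tool_rot: [0.002, 0.666, 0.746, 0.003]
ft_force: [7.9, 1.6, -3.6]
finger_gap: 0.0218
```

```bash
python3 mv.py
```

```text
t 10.9 p [0.4724 0.1141 0.0567] rakeyaw 6.46 tilt [ 3.0e-04  7.4e-03 -1.0e+00] F [ 7.9  1.6 -3.6] M [ 0.41 -1.73  0.09] gap 0.0218
```

```bash
python3 -c "
from mv import *
rel([(.5738,.0683,.12,-83.6)],cmd=(.4689,.1137,.056,6.46))"
```

```text
t 10.9 p [0.4689 0.1137 0.056 ] rakeyaw 6.46 tilt [ 3.0e-04  7.4e-03 -1.0e+00] F [ 7.9  1.6 -3.6] M [ 0.41 -1.73  0.09] gap 0.0218
(0.5738, 0.0683, 0.12, -83.6) -> off [-0.0569  0.0991 -0.064 ] turn z 90.06
```

Emit:
{"name": "move_arm", "arguments": {
  "plan": [
    {"hand": 0.01,"offset": [0,0.004,0],"turn": [0,0,0]},
    {"hand": 0.01,"offset": [0,0.012,0],"turn": [0,0,0]},
    {"hand": 0.01,"offset": [0,0.018,-0.015],"turn": [0,0,0]},
    {"hand": 0.01,"offset": [0,0.025,-0.04],"turn": [0,0,0]},
    {"hand": 0.01,"offset": [-0.007,0.035,-0.064],"turn": [0,0,8]},
    {"hand": 0.01,"offset": [-0.014,0.045,-0.064],"turn": [0,0,16]},
    {"hand": 0.01,"offset": [-0.021,0.055,-0.064],"turn": [0,0,24]},
    {"hand": 0.01,"offset": [-0.028,0.065,-0.064],"turn": [0,0,32]},
    {"hand": 0.01,"offset": [-0.035,0.075,-0.064],"turn": [0,0,40]},
    {"hand": 0.01,"offset": [-0.042,0.085,-0.064],"turn": [0,0,48]}
  ]
}}

```text
time_s: 11.9
ee_pos: [0.5566, 0.081, 0.1191]
tool_rot: [-0.001, 0.913, 0.408, -0.002]
ft_force: [0.3, 0.0, -2.5]
finger_gap: 0.0215
```

```bash
python3 mv.py .5738,.0683,.12,-83.6
```

```text
t 11.9 p [0.5566 0.081  0.1191] rakeyaw -41.88 tilt [-0.0033 -0.0033 -1.    ] F [ 0.3  0.  -2.5] M [-0.03  0.05 -0.03] gap 0.0215
(0.5738, 0.0683, 0.12, -83.6) -> off [ 0.002   0.0213 -0.0009] turn z 41.72
```

Emit:
{"name": "move_arm", "arguments": {
  "plan": [
    {"hand": 0.01,"offset": [0.0,0.007,0],"turn": [0,0,8]},
    {"hand": 0.01,"offset": [0.001,0.014,0],"turn": [0,0,16]},
    {"hand": 0.01,"offset": [0.002,0.021,0],"turn": [0,0,24]},
    {"hand": 0.01,"offset": [0.002,0.021,0],"turn": [0,0,32]},
    {"hand": 0.01,"offset": [0.002,0.021,0],"turn": [0,0,40]},
    {"hand": 0.01,"offset": [0.002,0.021,0],"turn": [0,0,41.7]},
    {"hand": 0.01,"offset": [0.002,0.021,0.01],"turn": [0,0,41.7]},
    {"hand": 0.01,"offset": [0.002,0.021,0.02],"turn": [0,0,41.7]},
    {"hand": 0.01,"offset": [0.002,0.021,0.025],"turn": [0,0,41.7]},
    {"hand": 0.01,"offset": [0.002,0.021,0.025],"turn": [0,0,41.7]}
  ]
}}

```text
time_s: 12.9
ee_pos: [0.5738, 0.069, 0.0934]
tool_rot: [-0.0, 0.998, 0.059, -0.002]
ft_force: [0.1, -1.0, -0.9]
finger_gap: 0.0215
```

```bash
sed -i 's/dx=.003/dx=.006/' look.py; python3 look.py f; python3 mv.py .5738,.0683,.0555,-83.6
```

```text
t 13.0 p [0.5749 0.069  0.0946] rakeyaw -83.21 tilt [-6.e-04 -1.e-04 -1.e+00] F [ 0.4  0.  -2.6] M [-0.03  0.02 -0.02] gap 0.0213
(0.5738, 0.0683, 0.0555, -83.6) -> off [-0.0012  0.0006  0.0391] turn z 0.39
```

View pics/fs.png

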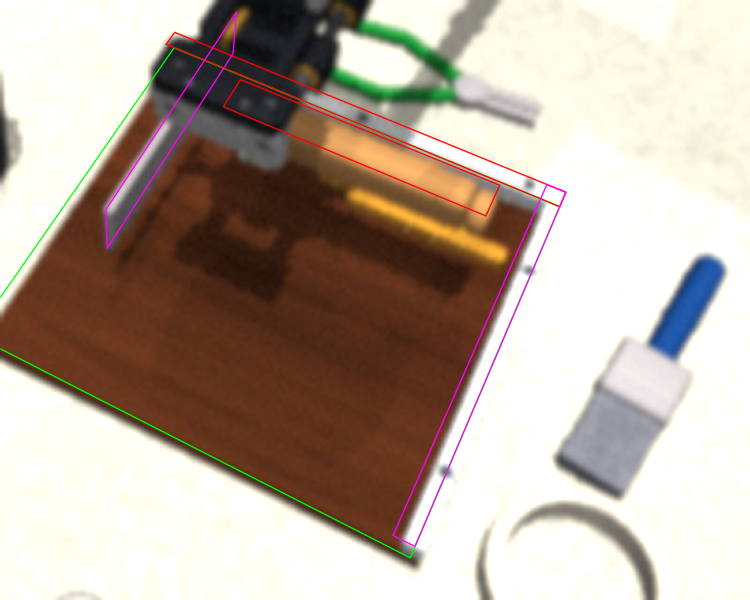

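View pics/ft.png

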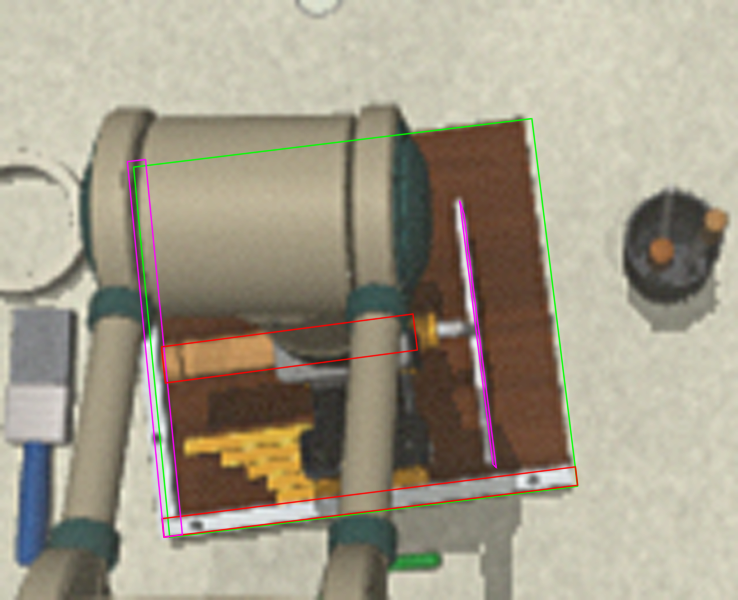

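Emit:
{"name": "move_arm", "arguments": {
  "plan": [
    {"hand": 0.01,"offset": [-0.001,0,0.012],"turn": [0,0,0.4]},
    {"hand": 0.01,"offset": [-0.001,0,0.024],"turn": [0,0,0.4]},
    {"hand": 0.01,"offset": [-0.001,0,0.034],"turn": [0,0,0.4]},
    {"hand": 0.01,"offset": [-0.001,0,0.039],"turn": [0,0,0.4]},
    {"hand": 0.01,"offset": [-0.001,0,0.039],"turn": [0,0,0.4]},
    {"hand": 0.01,"offset": [-0.001,-0.01,0.039],"turn": [0,0,0.4]},
    {"hand": 0.01,"offset": [-0.001,-0.02,0.039],"turn": [0,0,0.4]},
    {"hand": 0.01,"offset": [-0.001,-0.03,0.039],"turn": [0,0,0.4]},
    {"hand": 0.01,"offset": [-0.001,-0.04,0.039],"turn": [0,0,0.4]},
    {"hand": 0.01,"offset": [-0.001,-0.05,0.039],"turn": [0,0,0.4]}
  ]
}}

```text
time_s: 14.0
ee_pos: [0.5681, 0.1194, 0.0562]
tool_rot: [0.0, 0.998, 0.056, 0.0]
ft_force: [-0.2, -0.2, -0.5]
finger_gap: 0.0216
```

```bash
python3 look.py g; python3 mv.py .5738,.0683,.0555,-83.6
```

```text
t 14.1 p [0.5679 0.1202 0.0561] rakeyaw -83.54 tilt [ 3.e-04 -6.e-04 -1.e+00] F [-0.1 -1.  -2.1] M [-0.03  0.06  0.05] gap 0.0216
(0.5738, 0.0683, 0.0555, -83.6) -> off [-0.      0.0523  0.0006] turn z 0.06
```

View pics/gt.png

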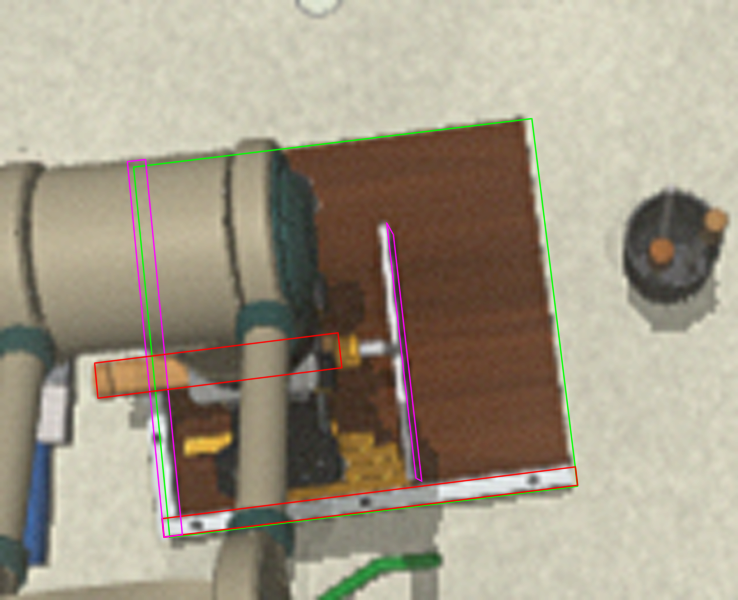

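View pics/gs.png

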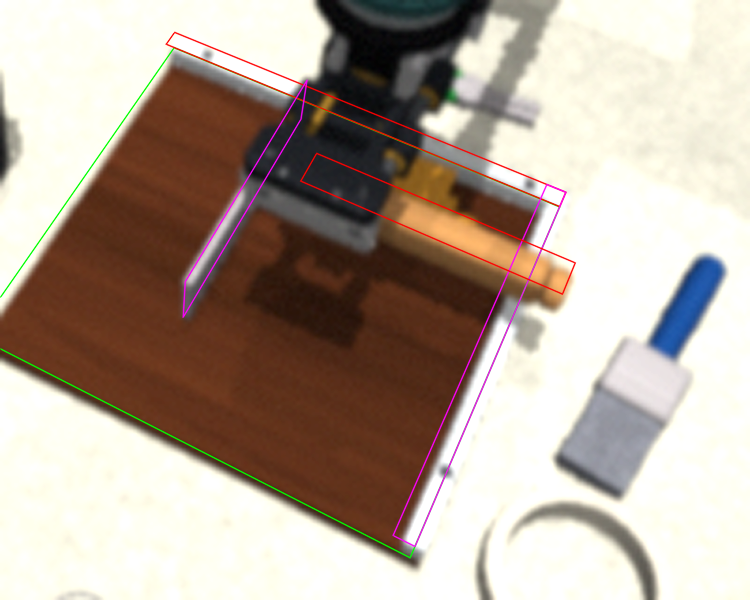

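Emit:
{"name": "move_arm", "arguments": {
  "plan": [
    {"hand": 0.01,"offset": [0,-0.006,0],"turn": [0,0,0]},
    {"hand": 0.01,"offset": [0,-0.012,0],"turn": [0,0,0]},
    {"hand": 0.01,"offset": [0,-0.018,0],"turn": [0,0,0]},
    {"hand": 0.01,"offset": [0,-0.024,0],"turn": [0,0,0]},
    {"hand": 0.01,"offset": [0,-0.03,0],"turn": [0,0,0]},
    {"hand": 0.01,"offset": [0,-0.034,0],"turn": [0,0,0]},
    {"hand": 0.01,"offset": [0,-0.038,0],"turn": [0,0,0]},
    {"hand": 0.01,"offset": [0,-0.041,0],"turn": [0,0,0]},
    {"hand": 0.01,"offset": [0,-0.044,0],"turn": [0,0,0]}
  ]
}}

```text
time_s: 15.0
ee_pos: [0.5632, 0.1624, 0.056]
tool_rot: [0.0, 0.998, 0.055, -0.0]
ft_force: [-0.1, -2.4, -1.6]
finger_gap: 0.0216
```

```bash
python3 look.py i; python3 mv.py .5738,.0683,.0555,-83.6
```

```text
t 15.1 p [0.5633 0.1628 0.056 ] rakeyaw -83.64 tilt [ 2.e-04 -6.e-04 -1.e+00] F [ 0.6 -0.6 -1.3] M [-0.31  0.13  0.09] gap 0.0216
(0.5738, 0.0683, 0.0555, -83.6) -> off [-0.      0.0951  0.0005] turn z -0.04
```

View pics/it.png

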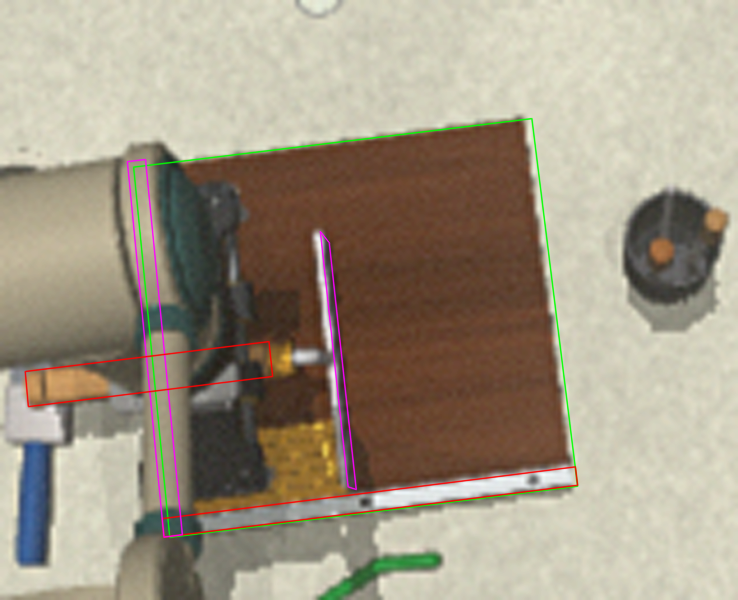

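View pics/is.png

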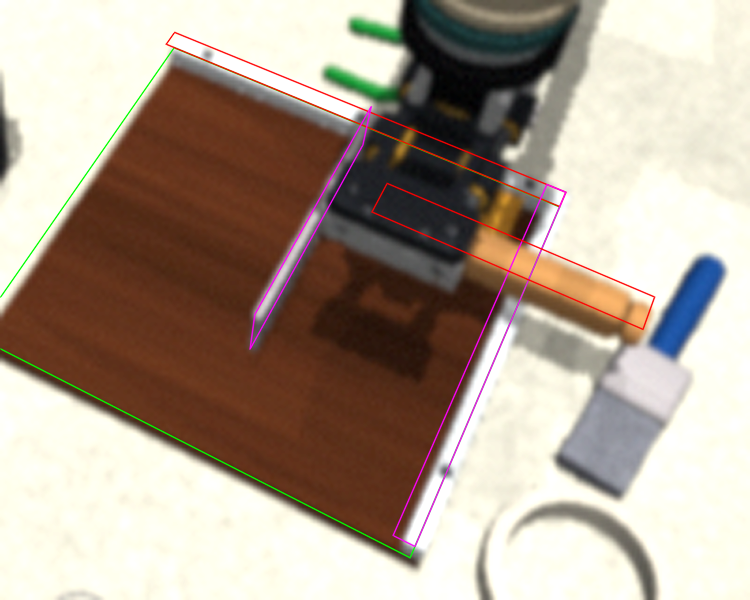

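Bars pack tightly with ends aligned; about 10 mm remain to the stop.

Emit:
{"name": "move_arm", "arguments": {
  "plan": [
    {"hand": 0.01,"offset": [0,-0.002,0],"turn": [0,0,0]},
    {"hand": 0.01,"offset": [0,-0.004,0],"turn": [0,0,0]},
    {"hand": 0.01,"offset": [0,-0.006,0],"turn": [0,0,0]},
    {"hand": 0.01,"offset": [0,-0.007,0],"turn": [0,0,0]}
  ]
}}

```text
time_s: 15.5
ee_pos: [0.5626, 0.1693, 0.056]
tool_rot: [0.0, 0.998, 0.056, 0.0]
ft_force: [-0.0, -2.6, -2.1]
finger_gap: 0.0217
```

```bash
python3 mv.py
```

```text
t 15.5 p [0.5626 0.1693 0.056 ] rakeyaw -83.63 tilt [ 2.e-04  1.e-04 -1.e+00] F [-0.  -2.6 -2.1] M [-0.62  0.02  0.15] gap 0.0217
```

Emit:
{"name": "move_arm", "arguments": {
  "plan": [
    {"hand": 0.01,"offset": [0,-0.0015,0],"turn": [0,0,0]},
    {"hand": 0.01,"offset": [0,-0.003,0],"turn": [0,0,0]},
    {"hand": 0.01,"offset": [0,-0.004,0],"turn": [0,0,0]}
  ]
}}

```text
time_s: 15.8
ee_pos: [0.5621, 0.1733, 0.056]
tool_rot: [-0.0, 0.998, 0.055, 0.0]
ft_force: [0.6, -3.3, -1.8]
finger_gap: 0.0217
```

```bash
python3 mv.py
```

```text
t 15.8 p [0.5621 0.1733 0.056 ] rakeyaw -83.64 tilt [ 1.e-04 -1.e-04 -1.e+00] F [ 0.6 -3.3 -1.8] M [-0.59 -0.03  0.16] gap 0.0217
```

Emit:
{"name": "move_arm", "arguments": {
  "plan": [
    {"hand": 0.01,"offset": [0,-0.0015,0],"turn": [0,0,0]},
    {"hand": 0.01,"offset": [0,-0.003,0],"turn": [0,0,0]},
    {"hand": 0.01,"offset": [0,-0.004,0],"turn": [0,0,0]}
  ]
}}

```text
time_s: 16.1
ee_pos: [0.5615, 0.1761, 0.0557]
tool_rot: [0.001, 0.998, 0.056, -0.0]
ft_force: [0.8, -5.8, -4.1]
finger_gap: 0.0219
```

```bash
python3 mv.py
```

```text
t 16.1 p [0.5615 0.1761 0.0557] rakeyaw -83.55 tilt [-6.0e-04  2.4e-03 -1.0e+00] F [ 0.8 -5.8 -4.1] M [-1.44 -0.14  0.43] gap 0.0219
```

Emit:
{"name": "move_arm", "arguments": {
  "plan": [
    {"hand": 0.01,"offset": [0,0.002,0],"turn": [0,0,0]},
    {"hand": 0.01,"offset": [0,0.01,0],"turn": [0,0,0]},
    {"hand": 0.01,"offset": [0,0.016,-0.01],"turn": [0,0,0]},
    {"hand": 0.01,"offset": [0,0.02,-0.04],"turn": [0,0,0]},
    {"hand": 0.01,"offset": [0,0.02,-0.08],"turn": [0,0,0]},
    {"hand": 0.01,"offset": [0,0.02,-0.12],"turn": [0,0,0]},
    {"hand": 0.01,"offset": [0,0.05,-0.15],"turn": [0,0,-4]},
    {"hand": 0.01,"offset": [-0.01,0.09,-0.17],"turn": [0,0,-10]},
    {"hand": 0.01,"offset": [-0.02,0.13,-0.17],"turn": [0,0,-16]},
    {"hand": 0.01,"offset": [-0.03,0.17,-0.17],"turn": [0,0,-22]}
  ]
}}

```text
time_s: 17.1
ee_pos: [0.5509, 0.0039, 0.228]
tool_rot: [-0.0, 0.969, 0.247, 0.002]
ft_force: [1.7, -0.6, -2.6]
finger_gap: 0.0219
```

```bash
python3 look.py j; python3 mv.py .493,-.368,.22,-34.5
```

```text
t 17.2 p [5.501e-01 4.000e-04 2.272e-01] rakeyaw -61.89 tilt [ 3.0e-04  2.2e-03 -1.0e+00] F [-0.2  0.5 -2.4] M [0.03 0.04 0.01] gap 0.0218
(0.493, -0.368, 0.22, -34.5) -> off [-0.2239  0.298   0.0072] turn z -27.39
```

View pics/jt.png

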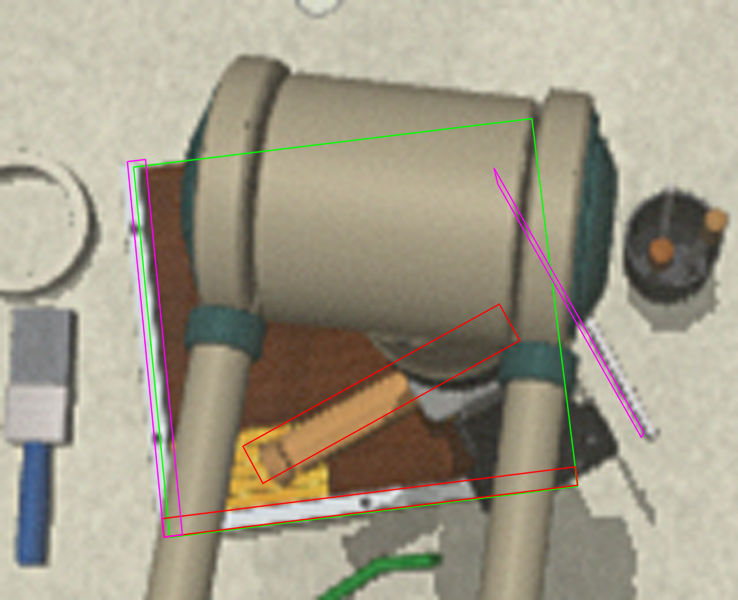

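View pics/js.png

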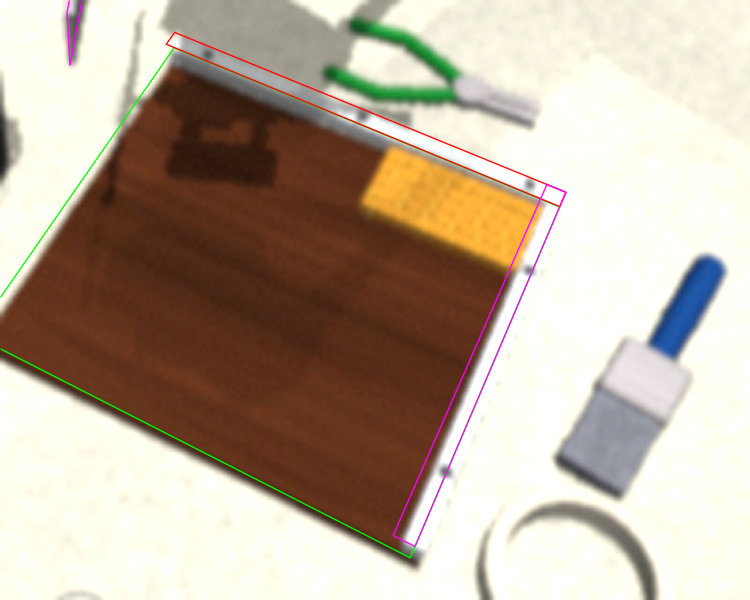

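Emit:
{"name": "move_arm", "arguments": {
  "plan": [
    {"hand": 0.01,"offset": [-0.028,0.037,0],"turn": [0,0,-4]},
    {"hand": 0.01,"offset": [-0.056,0.074,0],"turn": [0,0,-8]},
    {"hand": 0.01,"offset": [-0.084,0.111,0],"turn": [0,0,-12]},
    {"hand": 0.01,"offset": [-0.112,0.149,0],"turn": [0,0,-16]},
    {"hand": 0.01,"offset": [-0.14,0.186,0],"turn": [0,0,-20]},
    {"hand": 0.01,"offset": [-0.168,0.223,0],"turn": [0,0,-24]},
    {"hand": 0.01,"offset": [-0.19,0.253,0],"turn": [0,0,-27.4]},
    {"hand": 0.01,"offset": [-0.21,0.28,0],"turn": [0,0,-27.4]},
    {"hand": 0.01,"offset": [-0.224,0.298,0],"turn": [0,0,-27.4]},
    {"hand": 0.01,"offset": [-0.224,0.298,0],"turn": [0,0,-27.4]}
  ]
}}

```text
time_s: 18.2
ee_pos: [0.495, -0.3664, 0.2259]
tool_rot: [0.0, 0.885, 0.466, 0.0]
ft_force: [-0.4, 0.5, -2.6]
finger_gap: 0.0218
```

```bash
python3 mv.py .4932,-.368,.042,-34.53
```

```text
t 18.2 p [ 0.495  -0.3664  0.2259] rakeyaw -34.49 tilt [ 2.0e-04  1.1e-03 -1.0e+00] F [-0.4  0.5 -2.6] M [-0.03  0.08  0.03] gap 0.0218
(0.4932, -0.368, 0.042, -34.53) -> off [-0.0023 -0.0005  0.1839] turn z 0.04
```

Emit:
{"name": "move_arm", "arguments": {
  "plan": [
    {"hand": 0.01,"offset": [-0.002,-0.0005,0.03],"turn": [0,0,0]},
    {"hand": 0.01,"offset": [-0.002,-0.0005,0.07],"turn": [0,0,0]},
    {"hand": 0.01,"offset": [-0.002,-0.0005,0.11],"turn": [0,0,0]},
    {"hand": 0.01,"offset": [-0.002,-0.0005,0.135],"turn": [0,0,0]},
    {"hand": 0.01,"offset": [-0.002,-0.0005,0.15],"turn": [0,0,0]},
    {"hand": 0.01,"offset": [-0.002,-0.0005,0.16],"turn": [0,0,0]},
    {"hand": 0.01,"offset": [-0.002,-0.0005,0.168],"turn": [0,0,0]},
    {"hand": 0.01,"offset": [-0.002,-0.0005,0.174],"turn": [0,0,0]},
    {"hand": 0.01,"offset": [-0.002,-0.0005,0.178],"turn": [0,0,0]},
    {"hand": 0.01,"offset": [-0.002,-0.0005,0.18],"turn": [0,0,0]}
  ]
}}

```text
time_s: 19.2
ee_pos: [0.4938, -0.3652, 0.0462]
tool_rot: [0.0, 0.884, 0.468, 0.0]
ft_force: [0.0, 0.2, -1.6]
finger_gap: 0.0214
```

```bash
python3 mv.py .4932,-.368,.042,-34.53; python3 - <<'E'
from ov import *
p,d=cams.camera("scene"); cv2.imwrite("pics/k.png",cv2.resize(p[60:225,80:300,::-1],(800,600)))
E
```

```text
t 19.2 p [ 0.4938 -0.3652  0.0462] rakeyaw -34.24 tilt [ 1.e-04  7.e-04 -1.e+00] F [ 0.   0.2 -1.6] M [-0.01  0.02 -0.02] gap 0.0214
(0.4932, -0.368, 0.042, -34.53) -> off [-0.0027  0.0011  0.0042] turn z 0.29
```

View pics/k.png

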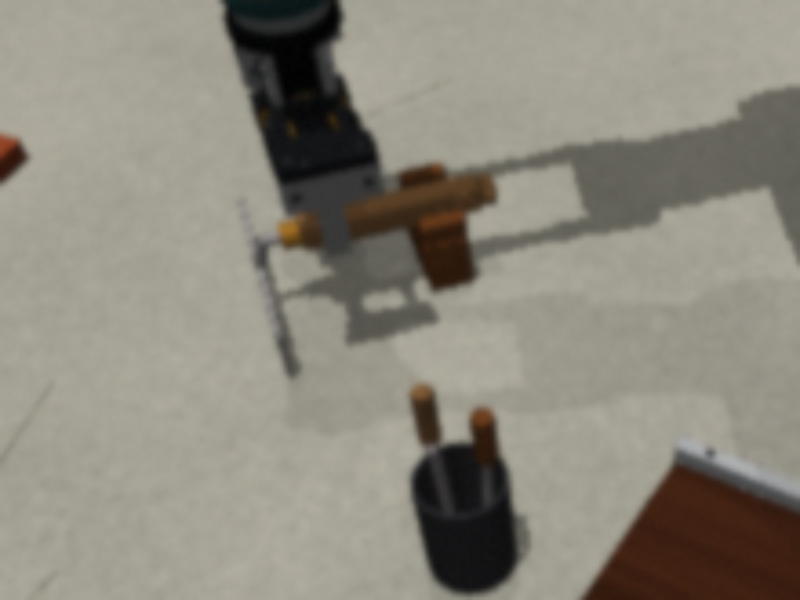

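Emit:
{"name": "move_arm", "arguments": {
  "plan": [
    {"hand": 0.01,"offset": [-0.0025,0.001,0.0025],"turn": [0,0,0.3]},
    {"hand": 0.01,"offset": [-0.0025,0.001,0.004],"turn": [0,0,0.3]},
    {"hand": 0.01,"offset": [-0.0025,0.001,0.0045],"turn": [0,0,0.3]},
    {"hand": 0.01,"offset": [-0.0025,0.001,0.0045],"turn": [0,0,0.3]}
  ]
}}

```text
time_s: 19.65
ee_pos: [0.4932, -0.3683, 0.042]
tool_rot: [0.001, 0.885, 0.465, 0.0]
ft_force: [-0.7, -0.8, 1.5]
finger_gap: 0.0215
```

```bash
python3 mv.py .4932,-.368,.042,-34.53
```

```text
t 19.65 p [ 0.4932 -0.3683  0.042 ] rakeyaw -34.54 tilt [-5.0e-04  1.2e-03 -1.0e+00] F [-0.7 -0.8  1.5] M [-0.16  0.24 -0.03] gap 0.0215
(0.4932, -0.368, 0.042, -34.53) -> off [ 0.0003 -0.0002  0.    ] turn z -0.01
```

Down on the bench (force turned positive). Opening.

Emit:
{"name": "move_arm", "arguments": {
  "plan": [
    {"hand": 0.025,"offset": [0,0,0],"turn": [0,0,0]},
    {"hand": 0.035,"offset": [0,0,0],"turn": [0,0,0]},
    {"hand": 0.05,"offset": [0,0,0],"turn": [0,0,0]},
    {"hand": 0.06,"offset": [0,0,0],"turn": [0,0,0]},
    {"hand": 0.06,"offset": [0,0,0],"turn": [0,0,0]},
    {"hand": 0.06,"offset": [0,0,0],"turn": [0,0,0]}
  ]
}}

```text
time_s: 20.25
ee_pos: [0.493, -0.3677, 0.0414]
tool_rot: [-0.0, 0.885, 0.465, 0.0]
ft_force: [0.8, -0.3, 0.3]
finger_gap: 0.0586
```

Emit:
{"name": "move_arm", "arguments": {
  "plan": [
    {"hand": 0.06,"offset": [0,0,-0.02],"turn": [0,0,0]},
    {"hand": 0.06,"offset": [0,0,-0.05],"turn": [0,0,0]},
    {"hand": 0.06,"offset": [0,0,-0.09],"turn": [0,0,0]},
    {"hand": 0.06,"offset": [0,0,-0.13],"turn": [0,0,0]},
    {"hand": 0.06,"offset": [-0.04,-0.03,-0.16],"turn": [0,0,0]},
    {"hand": 0.06,"offset": [-0.07,-0.06,-0.18],"turn": [0,0,0]},
    {"hand": 0.06,"offset": [-0.1,-0.09,-0.18],"turn": [0,0,0]},
    {"hand": 0.06,"offset": [-0.13,-0.12,-0.18],"turn": [0,0,0]},
    {"hand": 0.06,"offset": [-0.15,-0.14,-0.18],"turn": [0,0,0]},
    {"hand": 0.06,"offset": [-0.15,-0.14,-0.18],"turn": [0,0,0]}
  ]
}}

```text
time_s: 21.25
ee_pos: [0.2896, -0.4122, 0.2218]
tool_rot: [-0.0, 0.886, 0.464, -0.001]
ft_force: [1.0, 0.2, -0.6]
finger_gap: 0.0602
```

```bash
python3 mv.py; python3 - <<'E'
from ov import *
b,_=cams.camera("top"); b=b[:,:,::-1].copy(); a,_=cams.camera("scene"); cv2.imwrite("pics/ls.png",cv2.resize(a[:,:,::-1],(768,576)))
B=(0.597,0.096,6.4);K=(0.494+.0035,-.372,-34.5)
save(b,"top",B,None,(130,110,290,240),"pics/l1.png"); save(b,"top",B,K,(320,170,410,260),"pics/l2.png")
for x in bars(b[:,:,::-1]): print(np.round(x,3))
E
```

```text
t 21.25 p [ 0.2896 -0.4122  0.2218] rakeyaw -34.77 tilt [-1.e-03 -7.e-04 -1.e+00] F [ 1.   0.2 -0.6] M [-0.03 -0.01  0.03] gap 0.0602
[8.62000e-01 6.26000e-01 1.36581e+02 8.75410e+01 1.60747e+02 1.12100e+03]
[ 4.54000e-01 -3.62000e-01  1.71496e+02  3.78160e+01  1.44619e+02
  4.31000e+02]
[5.0300e-01 1.6100e-01 9.9414e+01 5.0711e+01 9.7031e+01 5.5200e+02]
[  0.44   -0.312  35.086  17.285 144.347  64.   ]
```

View pics/ls.png

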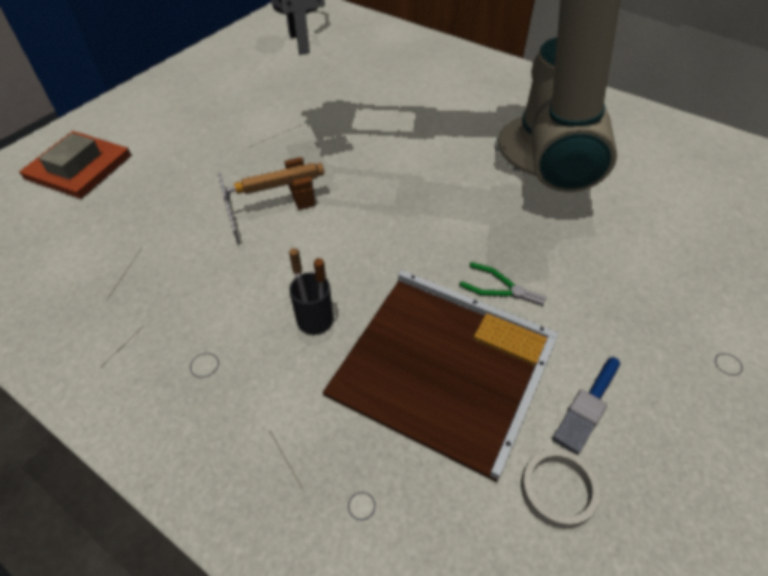

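View pics/l1.png

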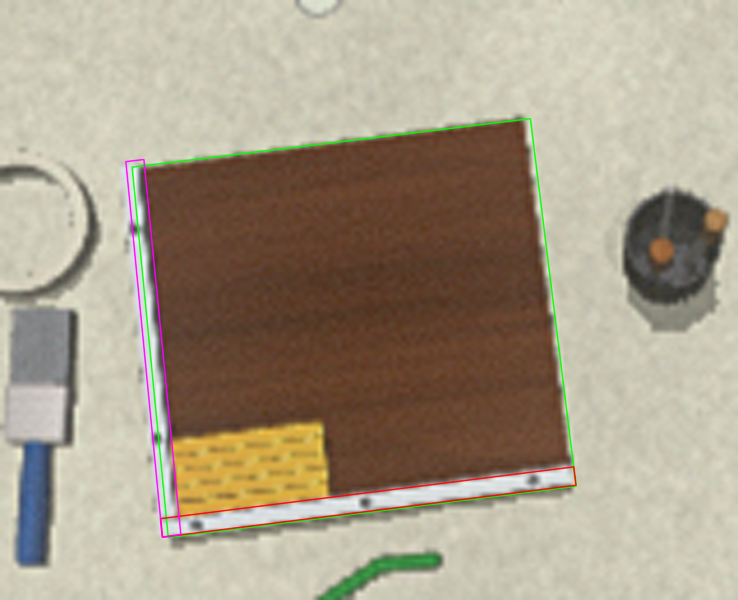

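View pics/l2.png

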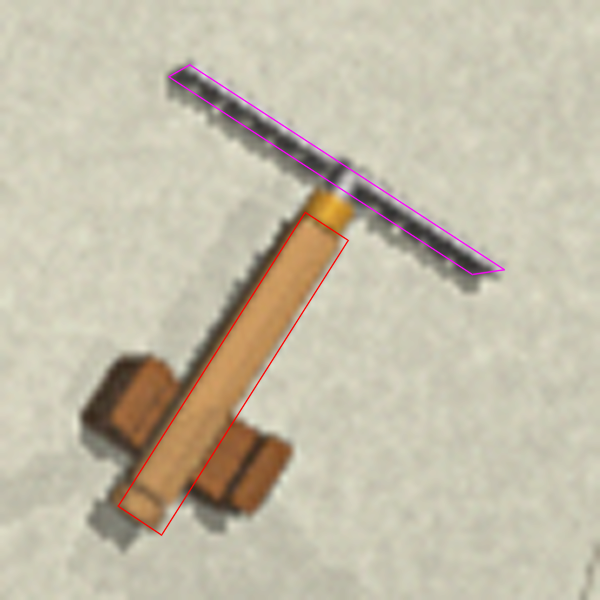

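```bash
python3 -c "
from station import job
print(job.job_done())"
```

```text
the job is handed in; nothing more can be done
None
```

I combed all five bars into the corner with the rake, put the rake back on its rest, and handed the job in at about 21 s of the 72 s allowed. I used one pull to the fence and one to the end stop, each carried on until the force rose at contact.

- **Bars:** the last pictures show one tight pack of about 99 × 51 mm, at most about 1° off parallel to the fence. It sits against both the fence and the end stop.
- **Rake:** it lies on its rest about 4–5 mm from where it started, within the 20–25 mm tolerance. Its angle looks unchanged.
- **Other things:** the pot, tape, brush and pliers look unmoved in both views. The gripper is open and clear of everything.
- **Disagreement:** contact at the end stop came about 3 mm beyond where I had measured it, roughly the calibration error. The bars still end up against the stop in the pictures.

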